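# Fetch the jar from behind the bottles and weigh it

### The job

The low jar at the back of the steel tray has to go on the balance, but two tall bottles stand in front of it. First move both bottles onto the black rubber mat, standing upright, then set the jar gently in the middle of the balance pan while both bottles wait on the mat, and finally put each bottle back upright on its own outline on the tray, the round bottle centred on the round outline and the square bottle centred on the square one. Tip nothing over, and leave the glass dish, the amber vial and the beaker where they are.

Things in the scene. Friction and masses are not known exactly. Their poses are not given: they have to be found in the camera images.
- bottle_round: Tall round pale grey plastic bottle with a white cap, at the start standing on mark_round. Body 48 mm in diameter, straight from the base to 116 mm high; cap 28 mm in diameter, top at 150 mm. Loose, about 0.22 kg. Origin: centre of its underside, z up along its axis.
- bottle_square: Tall square pale grey plastic bottle with a white cap, at the start standing on mark_square, roughly aligned with it. Body 46 x 46 mm, straight from the base to 116 mm high, its faces square to its x and y axes; cap 28 mm in diameter, top at 150 mm. Loose, about 0.24 kg. Origin: centre of its underside, z up.
- jar: Low round clear glass jar with a black lid, on the tray floor (3 mm above the bench), about 47 mm behind the row of bottles as seen from the robot and between them. Glass 42 mm and lid 44 mm in diameter (lid from 34 mm up), 48 mm high in all. Loose, about 0.16 kg. Origin: centre of its underside, z up.
- mat: Black rubber mat lying on the bench, the side area for the bottles: 150 mm along its x, 190 mm along its y, 3 mm thick. Fixed; on the robot's left or right. Origin: centre of its underside, on the bench, so its top is 3 mm above the origin.
- balance: White laboratory balance with a round steel pan, on the other side from the mat. Fixed. Pan 116 mm in diameter and flat, its top 65 mm above the bench. Origin: on the bench straight below the pan's centre, z up. Housing: 180 mm wide along its y, from x = -125 mm to x = +75 mm, 55 mm high; blank black display on its -x end, which faces the robot.
- mark_round: Black painted ring outline, 65 mm across, flat, on the steel tray's floor: the place of the round bottle, left or right of mark_square. Origin: its centre, on the tray floor, 3 mm above the bench; x points away from the robot to the jar's side, y along the row of the two outlines. Fixed tray: 170 mm (x) by 190 mm (y), rim 10 mm above the bench, its centre 25 mm behind the row (+x).
- mark_square: Black painted square outline, 63 mm across, flat, on the tray's floor beside mark_round, centres 76 mm apart: the place of the square bottle. Origin: its centre, on the tray floor, 3 mm above the bench; axes as those of mark_round, its sides lie along x and y.
- dish: Bystander: flat closed glass dish, 91 mm in diameter, 16 mm high, loose, on the bench between the robot and the tray. Origin: centre of its underside.
- vial: Bystander: small amber glass bottle with a black cap, 40 mm in diameter, 70 mm high, loose, on the bench beyond the tray. Origin: centre of its underside.
- beaker: Bystander: open glass beaker, rim 60 mm in diameter, 75 mm high, loose, on the bench beyond the tray. Origin: centre of its underside.
Mind the look-alikes: they are no part of the job. What is shaped like the jar but pink is not meant.

How it is judged (in metres and radians):
On the way, in this order (a step that is already met when the one before it is completed fails the run):
1. both bottles stand upright on the mat, released (x of bottle_round in the frame of mat between -0.055 and 0.055 m and y of bottle_round in the frame of mat between -0.075 and 0.075 m and z of bottle_round in the frame of mat between -0.002 and 0.008 m and angle between each of bottle_round, bottle_square's own z axis and vertical below 0.1 rad and x of bottle_square in the frame of mat between -0.055 and 0.055 m and y of bottle_square in the frame of mat between -0.075 and 0.075 m and z of bottle_square in the frame of mat between -0.002 and 0.008 m and contact force between each of bottle_round, bottle_square and the fingers below 0.3 N and linear speed of each of bottle_round, bottle_square below 0.02 m/s and angular speed of each of bottle_round, bottle_square below 0.2 rad/s), for 0.2 s.
2. the jar stands released in the middle of the balance pan, while both bottles stand on the mat (horizontal distance between jar and balance below 0.015 m and z of jar in the frame of balance between 0.061 and 0.07 m and angle between each of jar, bottle_round, bottle_square's own z axis and vertical below 0.1 rad and contact force between jar and the fingers below 0.3 N and linear speed of jar below 0.02 m/s and angular speed of jar below 0.2 rad/s and x of bottle_round in the frame of mat between -0.055 and 0.055 m and y of bottle_round in the frame of mat between -0.075 and 0.075 m and z of bottle_round in the frame of mat between -0.002 and 0.008 m and x of bottle_square in the frame of mat between -0.055 and 0.055 m and y of bottle_square in the frame of mat between -0.075 and 0.075 m and z of bottle_square in the frame of mat between -0.002 and 0.008 m), for 0.2 s.
At the end, for the whole second after the job is handed in: The jar stands upright on the balance pan, within 15 mm of the pan's centre; the round bottle stands upright on the tray within 12 mm of the centre of the round outline and the square bottle within 12 mm of the centre of the square one; all three are released and at rest (horizontal distance between jar and balance below 0.015 m and z of jar in the frame of balance between 0.061 and 0.07 m and angle between each of jar, bottle_round, bottle_square's own z axis and vertical below 0.1 rad and contact force between each of jar, bottle_round, bottle_square and the fingers below 0.3 N and linear speed of each of jar, bottle_round, bottle_square below 0.02 m/s and angular speed of each of jar, bottle_round, bottle_square below 0.2 rad/s and horizontal distance between bottle_round and mark_round below 0.012 m and z of bottle_round in the frame of mark_round between -0.003 and 0.004 m and horizontal distance between bottle_square and mark_square below 0.012 m and z of bottle_square in the frame of mark_square between -0.003 and 0.004 m); the robot touches nothing.
It fails at once if a bottle or the jar is tipped over (more than 0.7 rad) (angle between any of bottle_round, bottle_square, jar's own z axis and vertical above 0.7 rad).
It fails at once if the jar is dropped or thrown (moves faster than 0.5 m/s while not held, a fall of about 13 mm) (contact force between jar and the fingers below 0.3 N and linear speed of jar above 0.5 m/s).
It fails at once if the jar is pushed hard onto the balance (more than 40 N) (contact force between jar and balance above 40 N).
It fails at once if the dish, the vial or the beaker is displaced by more than 20 mm (distance of any of dish, vial, beaker from where it was at the start of the episode above 0.02 m).
It also fails if it takes over 138 s, if anything falls off the work surface, if the arm or the gripper's body presses on something with over 40 N, if the wrist force passes 120 N, or if a joint passes its speed limit or range.

### The arm

A 7-joint arm with a two-finger parallel gripper is mounted at the origin on the work surface. World frame = base frame: x ahead of the robot, y to its left, z up, the work surface at z = 0. Lengths are in mm, angles in rad, forces in N, time in s.
With the tool pointing down it reaches from about 350 to 900 mm from the base axis. Payload 8.1 kg.
Tool frame: the origin (TCP) lies midway between the tips of the shut fingers; the grasp point (between the pads) lies 19 mm behind it; x points along the fingers, z is the direction in which the jaws open and shut, and the axes are right-handed (so a half turn about x gives the same grasp; the last joint's range is limited). The gripper opens to 92 mm and grips with 3 to 60 N. Pads are 19 mm wide; open, the fingers measure 130 mm over their backs; the gripper's body (75 mm by 190 mm) begins 47 mm behind the grasp point.
Start: joints at [-1.237, 0.434, 0.025, 1.573, -0.012, 1.134, -0.075], TCP at [264.429, 566.32, 226.742] pointing down, gripper open.
Joint ranges: [-2.62, 2.62], [-0.44, 2.09], [-1.27, 1.32], [0.08, 2.57], [-1.32, 4.46], [0.12, 2], [-2.74, 2.74]. Speed limits (rad/s): [2.22, 2.22, 3.01, 3.01, 3.14, 3.14, 3.14].

### API

Orientations are given as a rotation vector (axis times angle).
In Python, from workcell import status, optics, r, spotter gives the robot as it stands.
- The arm moves only by the tool play_rows, never from a script. Its argument "increments" is a list of rows, each an object of numbers: "x", "y", "z": the shift along the tool's x, y, z in m; "rx", "ry", "rz": the turn, a rotation vector about the tool's x, y, z in rad; "jaw": the opening, from 0 (shut) to 1 (fully open). In form: [{"x": .., "y": .., "z": .., "rx": .., "ry": .., "rz": .., "jaw": ..}, ...]. A call has 1 to 8 rows; each row shifts and turns the commanded pose from where the row before left it, along the tool's axes as they then stand; what a row does not reach is not made up. A row lasts 1/10 s, in which the tool goes at most 50 mm and 8.59 degrees, less where a joint would pass 70% of its speed; a pose out of reach is approached as far as the arm can. A call with a gripper value outside its range is refused whole. The fingers move at their own pace and stop on an object; "grip_force" is the grip in N (left out, the last holds). Time passes only in rows, so rows that do not move let the fingers close. It gives the time, the measured TCP pose, the force and the opening at its end, in the units of the state.
- status.get_obs(): the state, without advancing time (a new reading comes with each control period).
- optics.snapshot(name): name is "scene" or "side" or "wrist"; returns (picture, depth): 480x640x3 uint8, red, green, blue; 480x640 float32, mm along the optical axis (not along the pixel's ray), 0 where there is no reading.
- optics.camera_info(name): a dict with "fx", "fy", "cx", "cy" (pixels), "k1" (the pictures are not rectified: a ray, as slopes to the right and down, at radius r is drawn at 1 + k1 r^2 times it, then the intrinsics apply), "pose" (4x4, takes a point from camera to world coordinates). Camera axes: x right, y down, z forward; pixel columns grow to the right and rows downward; lengths in mm; the calibration is good to about 2 mm. A picture is of the moment at which its call begins: read the wrist's pose just before it. camera_info takes no time and is no camera call; for the wrist camera it gives the pose at the moment of the call.
- r.finish_job(): hands the job in, once; it reports no verdict.
Trained networks look in the newest picture that a camera, given by its name, has taken for a name from the list of things; names that differ only in an ending like _2 or _b are one class to them, and where a whole thing is asked for, a point or a joint stands for the part that bears it (a point fixed in the world has none). Each returns a list of dicts, best first, with "confidence" (0 to 1); they miss things now and then, are a little off and sometimes report something else, mostly with a low value. They report only what shows in the picture. A call takes as long as a camera call. They do not tell look-alikes from the thing itself.
- spotter.regions_of(camera, query): "mask" (480x640 bool, what is visible of it).
- spotter.mark_of(camera, query): "xyz" ([x, y, z] in mm, in world coordinates, good to about 4 mm: a listed point, or the origin of a listed thing).
The state is a dict: "time_s": time; "q": joint angles; "qvel": joint speeds; "effort": joint torques, N m; "tcp_pos": TCP position; "eef_rot": TCP orientation; "contact_force": force on the tool from outside, world axes, zero at the start; "wrist_torque": the same for the moment, N m; "grip_width": finger opening in mm.
Only numpy, scipy, OpenCV 4.12 (cv2) and the standard library are available. Lean on these libraries where they do the work, as an engineer would, in place of code of your own. Each camera call takes 0.05 s, during which the arm holds its last target. There are 200 camera calls.

## Working session

There is one attempt and no reset: what is moved stays moved. The work goes in short steps, Python scripts to look and compute and a tool call to move; the robot and the scene stay as the last step left them, time stands still between calls to the robot, and variables do not carry over. Pictures are saved under pics/ and viewed, about 12 in all and at most 16, crops included, and the job is handed in when it is done.

Besides the shell and the picture viewer there is one more tool, called after ">>>" in YAML: its name, and indented under it one key for each argument. play_rows: Moves the arm, as the interface text tells. Its arguments: {"type":"object","properties":{"increments":{"type":"array"},"grip_force":{"type":"number"}},"required":["increments"]}

```bash
mkdir -p pics; ls; cat > h.py <<'E'
import numpy as np, cv2
from scipy.spatial.transform import Rotation as R
from workcell import status, optics, r, spotter
def snap(cam,fn=None):
    info=optics.camera_info(cam); im,d=optics.snapshot(cam)
    if fn: cv2.imwrite('pics/'+fn,im[:,:,::-1])
    return info,im,d
def world(info,u,v,d):
    K=np.array([[info['fx'],0,info['cx']],[0,info['fy'],info['cy']],[0,0,1]],float)
    # invert radial
    p=np.stack([(np.asarray(u,float)-info['cx'])/info['fx'],(np.asarray(v,float)-info['cy'])/info['fy']],-1)
    q=p.copy()
    for _ in range(10): q=p/(1+info['k1']*(q**2).sum(-1,keepdims=True))
    c=np.concatenate([q,np.ones(q.shape[:-1]+(1,))],-1)*np.asarray(d,float)[...,None]
    P=np.array(info['pose']); return c@P[:3,:3].T+P[:3,3]
def cloud(info,d):
    v,u=np.mgrid[:480,:640]; return world(info,u,v,d)
def project(info,X):
    P=np.linalg.inv(np.array(info['pose'])); c=np.asarray(X)@P[:3,:3].T+P[:3,3]
    q=c[...,:2]/c[...,2:]; q=q*(1+info['k1']*(q**2).sum(-1,keepdims=True))
    return q*[info['fx'],info['fy']]+[info['cx'],info['cy']]
E
python3 - <<'E'
from h import *
o=status.get_obs(); print(o['tcp_pos'],o['eef_rot'],R.from_rotvec(o['eef_rot']).as_matrix().round(3),o['grip_width'])
I={}
for c in ['scene','side','wrist']:
    info,im,d=snap(c,c+'0.png'); I[c]=1
    print(c,np.array(info['pose']).round(2).tolist())
    if c=='wrist': continue
    for n in ['bottle_round','bottle_square','jar','mat','balance','mark_round','mark_square','dish','vial','beaker']:
        print(n,[(np.round(x['xyz']).tolist(),round(x['confidence'],2),project(info,np.array(x['xyz'])).round().tolist()) for x in spotter.mark_of(c,n)][:3])
E
```

```text
pics
[264.24467899 565.81150105 225.93992499] [-0.88264043  1.38606559  0.88100057] [[-0.001 -0.906  0.423]
 [-0.002  0.423  0.906]
 [-1.    -0.    -0.002]] 91.6933725301954
scene [[-0.37, 0.75, -0.55, 1018.95], [0.93, 0.3, -0.22, 168.25], [-0.0, -0.59, -0.8, 678.23], [0.0, 0.0, 0.0, 1.0]]
bottle_round [([587.0, -78.0, -1.0], 0.76, [288.0, 235.0])]
bottle_square [([578.0, -7.0, 1.0], 0.93, [328.0, 242.0])]
jar [([665.0, -195.0, 5.0], 0.79, [204.0, 247.0]), ([627.0, -47.0, 0.0], 0.73, [295.0, 258.0]), ([578.0, -3.0, 1.0], 0.37, [331.0, 243.0])]
mat [([525.0, -285.0, -0.0], 0.88, [200.0, 176.0]), ([585.0, -75.0, 2.0], 0.56, [290.0, 233.0])]
balance [([486.0, 316.0, 1.0], 0.76, [533.0, 259.0]), ([587.0, -80.0, 3.0], 0.68, [287.0, 233.0]), ([768.0, 85.0, -3.0], 0.65, [339.0, 365.0])]
mark_round [([584.0, -78.0, -2.0], 0.6, [289.0, 233.0])]
mark_square [([576.0, -6.0, -1.0], 0.52, [329.0, 242.0])]
dish [([363.0, 25.0, 1.0], 0.7, [385.0, 162.0]), ([766.0, 82.0, -4.0], 0.38, [338.0, 362.0])]
vial [([757.0, -73.0, -4.0], 0.69, [245.0, 321.0])]
beaker [([767.0, 85.0, -2.0], 0.64, [339.0, 364.
[... 214 characters left out ...]
], 0.87, [343.0, 254.0])]
jar [([666.0, -195.0, 6.0], 0.85, [458.0, 289.0])]
mat [([524.0, -284.0, -3.0], 0.8, [435.0, 364.0])]
balance [([486.0, 318.0, 2.0], 0.84, [221.0, 201.0]), ([591.0, -81.0, 3.0], 0.29, [376.0, 272.0])]
mark_round [([586.0, -82.0, 8.0], 0.62, [374.0, 271.0])]
mark_square [([573.0, -4.0, 5.0], 0.57, [340.0, 254.0]), ([487.0, 314.0, 4.0], 0.57, [222.0, 201.0])]
dish [([360.0, 20.0, -2.0], 0.87, [224.0, 290.0])]
vial [([760.0, -74.0, -3.0], 0.82, [443.0, 245.0]), ([583.0, -83.0, 6.0], 0.62, [374.0, 273.0])]
beaker [([767.0, 84.0, 2.0], 0.76, [391.0, 209.0])]
wrist [[0.42, 0.87, 0.25, 197.43], [0.91, -0.41, -0.12, 597.35], [-0.0, 0.27, -0.96, 385.4], [0.0, 0.0, 0.0, 1.0]]
```

View pics/scene0.png

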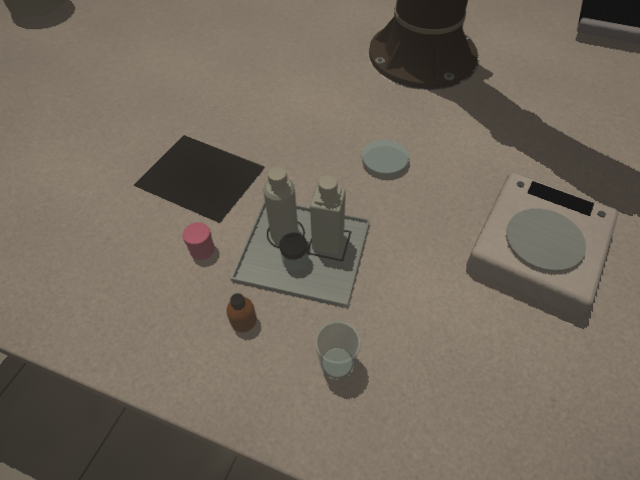

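View pics/side0.png

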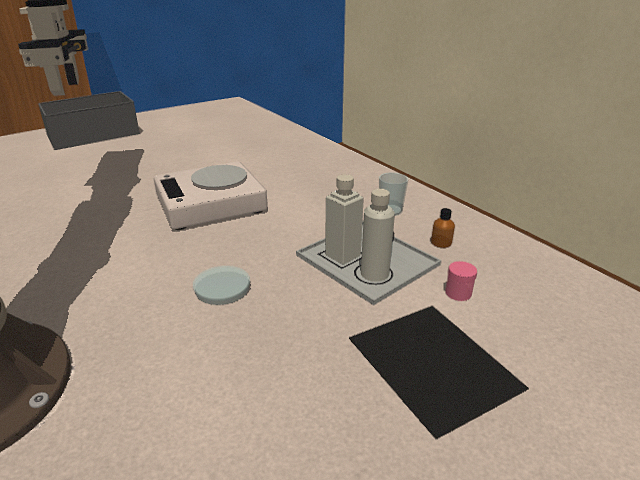

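The scene picture shows the black-lidded jar at about (293,247) behind the two bottles at (282,210) and (328,220). The pink look-alike is at (199,240), the mat at (200,176), and the balance pan at (545,240). Candidates for "jar" are the black-lidded one at (293,247) and the pink one at (199,240). The black-lidded one is on the tray, so that is my choice.

```bash
cat > m.py <<'E'
from h import *
def circ(P):
    A=np.c_[2*P[:,:2],np.ones(len(P))]; b=(P[:,:2]**2).sum(1); s=np.linalg.lstsq(A,b,rcond=None)[0]
    return s[:2].round(1),round(float(np.sqrt(s[2]+s[:2]@s[:2])),1)
E
python3 - <<'E'
from m import *
for c in ['scene','side']:
    info,im,d=snap(c); W=cloud(info,d); ok=d>0; g=im.astype(int)
    def near(x,y,rr): return ok&(np.hypot(W[...,0]-x,W[...,1]-y)<rr)
    for n,x,y in [('round',588,-79),('square',577,-6)]:
        m=near(x,y,40)&(W[...,2]>147)&(W[...,2]<160); P=W[m]; print(c,n,'cap',len(P),P.mean(0).round(1),cv2.minEnclosingCircle(P[:,:2].astype(np.float32)))
        m=near(x,y,40)&(W[...,2]>25)&(W[...,2]<105); P=W[m]; print('  body',len(P),circ(P))
        if n=='square':
            b=W[near(x,y,45)&(W[...,2]>30)&(W[...,2]<108)][:,:2]; best=cv2.minAreaRect(b.astype(np.float32)); print('  rect',best)
    m=near(627,-47,35)&(W[...,2]>46)&(W[...,2]<58); P=W[m]; 
    if len(P): print(c,'lid',len(P),P.mean(0).round(1),cv2.minEnclosingCircle(P[:,:2].astype(np.float32)))
    m=near(486,316,70)&(W[...,2]>61)&(W[...,2]<70);P=W[m]; print(c,'pan',P.mean(0).round(1),cv2.minEnclosingCircle(P[:,:2].astype(np.float32)))
    m=near(525,-285,150)&(W[...,2]<12)&(g.sum(2)<110);m=cv2.morphologyEx(m.astype(np.uint8),cv2.MORPH_OPEN,np.ones((3,3)))>0;P=W[m]; print(c,'mat',P.mean(0).round(1),cv2.minAreaRect(P[:,:2].astype(np.float32)))
    m=near(610,-38,150)&(W[...,2]<15)&(W[...,2]>6.5)
    lab=cv2.connectedComponents(m.astype(np.uint8))
    P=W[m];print(c,'rim',len(P),cv2.minAreaRect(P[:,:2].astype(np.float32)))
    if c=='scene': cv2.imwrite('pics/crop0.png',cv2.resize(im[150:310,170:380,::-1],None,fx=3.5,fy=3.5))
E
```

```text
scene round cap 243 [591.2 -81.8 151.8] ((589.5487670898438, -83.53111267089844), 14.491477012634277)
  body 907 (array([595.8, -78.4]), 18.4)
scene square cap 250 [579.7  -6.9 152.1] ((578.1884765625, -6.732986927032471), 14.8019380569458)
  body 1014 (array([578.1,  -7.3]), 25.7)
  rect ((588.1106567382812, 3.8941879272460938), (33.122310638427734, 61.790435791015625), 49.122589111328125)
scene lid 605 [629.5 -46.5  50.6] ((622.5358276367188, -48.2823486328125), 32.15583038330078)
scene pan [491.6 314.5  64.8] ((488.90765380859375, 314.4912414550781), 59.65057373046875)
scene mat [nan nan nan] ((0.0, 0.0), (0.0, 0.0), 0.0)
scene rim 995 ((638.3656616210938, -36.683746337890625), (235.4241485595703, 190.62142944335938), 7.343360900878906)
side round cap 162 [584.5 -84.4 151.2] ((586.3186645507812, -82.07837677001953), 14.245545387268066)
  body 1285 (array([586.9, -81.7]), 23.2)
side square cap 134 [573.1 -10.  151.2] ((574.817626953125, -6.561348915100098), 14.725906372070312)
  body 1497 (array([574.9,  -7.3]), 25.1)
  rect ((566.1229858398438, -19.074474334716797), (34.038597106933594, 62.2867546081543), 53.68862533569336)
side lid 8 [626.9 -46.1  49. ] ((623.127685546875, -40.175148010253906), 27.893104553222656)
side pan [484.4 311.7  64.5] ((486.9532775878906, 315.2611999511719), 59.2870979309082)
side mat [ 582.5 -332.4    2.4] ((582.7241821289062, -332.3724670410156), (16.809202194213867, 3.2888474464416504), 20.06056022644043)
side rim 928 ((634.3809204101562, -61.18791198730469), (224.03736877441406, 245.14849853515625), 7.322027683258057)<stdin>:13: RuntimeWarning: Mean of empty slice.
  ret = um.true_divide(
```

View pics/crop0.png

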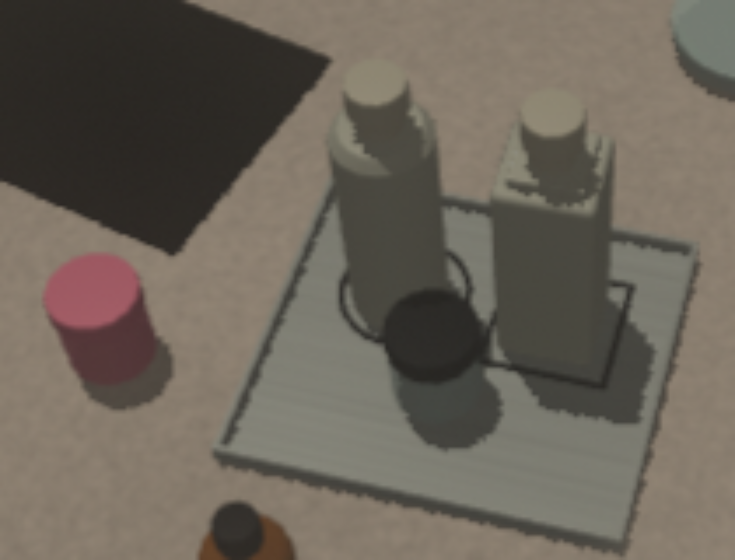

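```bash
cat > plan.py <<'E'
from h import *
import sys
def tgt(yaw):  # jaw axis (tool z) at yaw deg, tool x down
    a=np.radians(yaw); z=[np.cos(a),np.sin(a),0]; x=[0,0,-1]
    return R.from_matrix(np.c_[x,np.cross(z,x),z])
def plan(p,yaw,n,p0=None,R0=None):
    if p0 is None: o=status.get_obs(); p0=np.array(o['tcp_pos']); R0=R.from_rotvec(o['eef_rot'])
    T=tgt(yaw); w=(R0.inv()*T)
    if w.magnitude()>np.pi/2: T=tgt(yaw+180); w=R0.inv()*T
    w=w.as_rotvec()/n; S=sum(R.from_rotvec(w*k).as_matrix() for k in range(n))
    t=np.linalg.solve(S,R0.inv().apply(np.array(p)-p0))/1000
    print(n,'rows: xyz',t.round(4),'rxyz',w.round(4),'|step|mm',round(np.linalg.norm(t)*1000,1)); return np.array(p,float),T
def chain(*legs):
    p=Rr=None
    for (q,yaw,n) in legs: p,Rr=plan(q,yaw,n,p,Rr)
E
python3 - <<'E'
from plan import *
for c,px in [('scene',[(186,137),(263,169),(218,216),(136,183)]),('side',[(349,337),(432,307),(526,386),(436,437)])]:
    info=optics.camera_info(c); o=np.array(info['pose'])[:3,3]
    C=[]
    for u,v in px:
        ray=world(info,u,v,1.)-o; C.append(o+ray*(3-o[2])/ray[2])
    C=np.array(C)[:,:2]; print(c,C.round(),C.mean(0).round(1),cv2.minAreaRect(C.astype(np.float32)))
chain(((588,-82.5,215),8,8),((588,-82.5,215),8,8)) 
plan((588,-82.5,215),8,16)
E
```

```text
scene [[ 446. -363.]
 [ 468. -183.]
 [ 598. -206.]
 [ 586. -383.]] [ 524.4 -283.8] ((526.800048828125, -283.0974426269531), (185.0650177001953, 140.98023986816406), 83.07428741455078)
side [[ 458. -183.]
 [ 602. -201.]
 [ 587. -382.]
 [ 440. -370.]] [ 521.7 -283.9] ((522.205078125, -283.7057800292969), (187.34213256835938, 147.5673828125), 84.49826049804688)
8 rows: xyz [ 0.0015 -0.0918 -0.0221] rxyz [0.1243 0.     0.    ] |step|mm 94.4
8 rows: xyz [0. 0. 0.] rxyz [0. 0. 0.] |step|mm 0.0
16 rows: xyz [ 0.0007 -0.0462 -0.0096] rxyz [0.0621 0.     0.    ] |step|mm 47.2
```

>>> play_rows:
  increments:
    - {"y": -0.0462, "z": -0.0096, "x": 0.0007, "rx": 0.0621, "jaw": 1}
    - {"y": -0.0462, "z": -0.0096, "x": 0.0007, "rx": 0.0621, "jaw": 1}
    - {"y": -0.0462, "z": -0.0096, "x": 0.0007, "rx": 0.0621, "jaw": 1}
    - {"y": -0.0462, "z": -0.0096, "x": 0.0007, "rx": 0.0621, "jaw": 1}
    - {"y": -0.0462, "z": -0.0096, "x": 0.0007, "rx": 0.0621, "jaw": 1}
    - {"y": -0.0462, "z": -0.0096, "x": 0.0007, "rx": 0.0621, "jaw": 1}
    - {"y": -0.0462, "z": -0.0096, "x": 0.0007, "rx": 0.0621, "jaw": 1}
    - {"y": -0.0462, "z": -0.0096, "x": 0.0007, "rx": 0.0621, "jaw": 1}

```text
$.increments[0]: bad value
```

>>> play_rows:
  increments:
    - {"y": -0.0462, "z": -0.0096, "x": 0.0007, "rx": 0.0621, "jaw": 1}
    - {"y": -0.0462, "z": -0.0096, "x": 0.0007, "rx": 0.0621, "jaw": 1}
    - {"y": -0.0462, "z": -0.0096, "x": 0.0007, "rx": 0.0621, "jaw": 1}
    - {"y": -0.0462, "z": -0.0096, "x": 0.0007, "rx": 0.0621, "jaw": 1}
    - {"y": -0.0462, "z": -0.0096, "x": 0.0007, "rx": 0.0621, "jaw": 1}
    - {"y": -0.0462, "z": -0.0096, "x": 0.0007, "rx": 0.0621, "jaw": 1}
    - {"y": -0.0462, "z": -0.0096, "x": 0.0007, "rx": 0.0621, "jaw": 1}
    - {"y": -0.0462, "z": -0.0096, "x": 0.0007, "rx": 0.0621, "jaw": 1}

```text
$.increments[0]: bad value
```

```bash
python3 - <<'E'
from plan import *
from m import *
o=status.get_obs(); print(o['tcp_pos'],R.from_rotvec(o['eef_rot']).as_matrix().round(3))
info,im,d=snap('wrist','w1.png'); W=cloud(info,d); ok=d>0
for n,x,y in [('round',588,-82.5),('square',576.5,-7)]:
    m=ok&(np.hypot(W[...,0]-x,W[...,1]-y)<45)&(W[...,2]>145)&(W[...,2]<160);P=W[m]
    if len(P): print(n,len(P),P.mean(0),cv2.minEnclosingCircle(P[:,:2].astype(np.float32)))
for n in ['bottle_round','bottle_square','jar']: print(n,[(np.round(x['xyz'],1).tolist(),round(x['confidence'],2)) for x in spotter.mark_of('wrist',n)])
chain(((588,-82.5,215),8,1),((588,-82.5,93),8,4))
E
```

```text
[264.45351177 566.29871152 226.72587804] [[ 0.    -0.906  0.423]
 [-0.     0.423  0.906]
 [-1.    -0.     0.   ]]
bottle_round []
bottle_square []
jar []
1 rows: xyz [ 0.0117 -0.5677 -0.451 ] rxyz [ 9.944e-01  1.000e-04 -0.000e+00] |step|mm 725.1
4 rows: xyz [0.0305 0.     0.    ] rxyz [0. 0. 0.] |step|mm 30.5
```

View pics/w1.png

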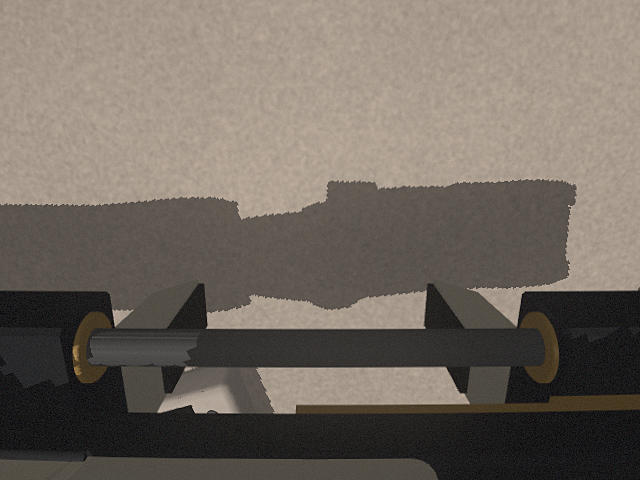

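The move was refused and the arm has not moved; the wrist view shows only the fingers and empty bench. I'll retry with every key given.

>>> play_rows:
  increments:
    - {"x": 0.0007, "y": -0.0462, "z": -0.0096, "rx": 0.0621, "ry": 0.0, "rz": 0.0, "jaw": 1.0}
    - {"x": 0.0007, "y": -0.0462, "z": -0.0096, "rx": 0.0621, "ry": 0.0, "rz": 0.0, "jaw": 1.0}

```text
time_s: 1.65
tcp_pos: [337.9, 508.0, 225.2]
eef_rot: [-0.787, 1.423, 0.788]
contact_force: [1.1, 0.4, -0.3]
grip_width: 91.7
```

>>> play_rows:
  increments:
    - {"x": 0.0007, "y": -0.0462, "z": -0.0096, "rx": 0.0621, "ry": 0.0, "rz": 0.0, "jaw": 1.0}
    - {"x": 0.0007, "y": -0.0462, "z": -0.0096, "rx": 0.0621, "ry": 0.0, "rz": 0.0, "jaw": 1.0}
    - {"x": 0.0007, "y": -0.0462, "z": -0.0096, "rx": 0.0621, "ry": 0.0, "rz": 0.0, "jaw": 1.0}
    - {"x": 0.0007, "y": -0.0462, "z": -0.0096, "rx": 0.0621, "ry": 0.0, "rz": 0.0, "jaw": 1.0}
    - {"x": 0.0007, "y": -0.0462, "z": -0.0096, "rx": 0.0621, "ry": 0.0, "rz": 0.0, "jaw": 1.0}
    - {"x": 0.0007, "y": -0.0462, "z": -0.0096, "rx": 0.0621, "ry": 0.0, "rz": 0.0, "jaw": 1.0}
    - {"x": 0.0007, "y": -0.0462, "z": -0.0096, "rx": 0.0621, "ry": 0.0, "rz": 0.0, "jaw": 1.0}

```text
time_s: 2.35
tcp_pos: [529.2, 238.9, 220.6]
eef_rot: [-0.448, 1.523, 0.449]
contact_force: [0.3, 0.6, -0.0]
grip_width: 92.0
```

>>> play_rows:
  increments:
    - {"x": 0.0007, "y": -0.0462, "z": -0.0096, "rx": 0.0621, "ry": 0.0, "rz": 0.0, "jaw": 1.0}
    - {"x": 0.0007, "y": -0.0462, "z": -0.0096, "rx": 0.0621, "ry": 0.0, "rz": 0.0, "jaw": 1.0}
    - {"x": 0.0007, "y": -0.0462, "z": -0.0096, "rx": 0.0621, "ry": 0.0, "rz": 0.0, "jaw": 1.0}
    - {"x": 0.0007, "y": -0.0462, "z": -0.0096, "rx": 0.0621, "ry": 0.0, "rz": 0.0, "jaw": 1.0}
    - {"x": 0.0007, "y": -0.0462, "z": -0.0096, "rx": 0.0621, "ry": 0.0, "rz": 0.0, "jaw": 1.0}
    - {"x": 0.0007, "y": -0.0462, "z": -0.0096, "rx": 0.0621, "ry": 0.0, "rz": 0.0, "jaw": 1.0}
    - {"x": 0.0007, "y": -0.0462, "z": -0.0096, "rx": 0.0621, "ry": 0.0, "rz": 0.0, "jaw": 1.0}
    - {"x": 0.0, "y": 0.0, "z": 0.0, "rx": 0.0, "ry": 0.0, "rz": 0.0, "jaw": 1.0}

```text
time_s: 3.15
tcp_pos: [587.2, -90.7, 216.1]
eef_rot: [-0.104, 1.568, 0.097]
contact_force: [-0.4, -0.3, 0.4]
grip_width: 91.8
```

```bash
python3 - <<'E'
from plan import *
from m import *
o=status.get_obs(); print(o['tcp_pos'],R.from_rotvec(o['eef_rot']).as_matrix().round(3))
info,im,d=snap('wrist','w2.png'); W=cloud(info,d); ok=d>0
for n,x,y in [('round',588,-82.5),('square',576.5,-7)]:
    m=ok&(np.hypot(W[...,0]-x,W[...,1]-y)<45)&(W[...,2]>145)&(W[...,2]<160);P=W[m]
    if len(P): print(n,len(P),P.mean(0),cv2.minEnclosingCircle(P[:,:2].astype(np.float32)))
for n in ['bottle_round','bottle_square','jar']: print(n,[(np.round(x['xyz'],1).tolist(),round(x['confidence'],2)) for x in spotter.mark_of('wrist',n)])
chain(((588,-82.5,215),8,1),((588,-82.5,93),8,4))
E
```

```text
[587.2308905  -90.67862583 216.07411737] [[ 0.001 -0.128  0.992]
 [-0.004  0.992  0.128]
 [-1.    -0.004  0.   ]]
round 1917 [588.36085926 -79.90568519 153.15531298] ((588.4960327148438, -81.03768157958984), 13.969225883483887)
square 2385 [577.0932599   -6.19709674 153.53915944] ((577.1719360351562, -6.2425618171691895), 14.057745933532715)
bottle_round [([592.8, -85.3, 3.2], 0.94)]
bottle_square [([580.1, -3.3, 1.6], 0.94)]
jar [([665.8, -198.0, -0.1], 0.69), ([633.4, -42.9, 3.1], 0.57)]
1 rows: xyz [ 0.0004 -0.0021 -0.0006] rxyz [ 0.0026  0.0001 -0.0009] |step|mm 2.3
4 rows: xyz [0.0305 0.     0.    ] rxyz [0. 0. 0.] |step|mm 30.5
```

View pics/w2.png

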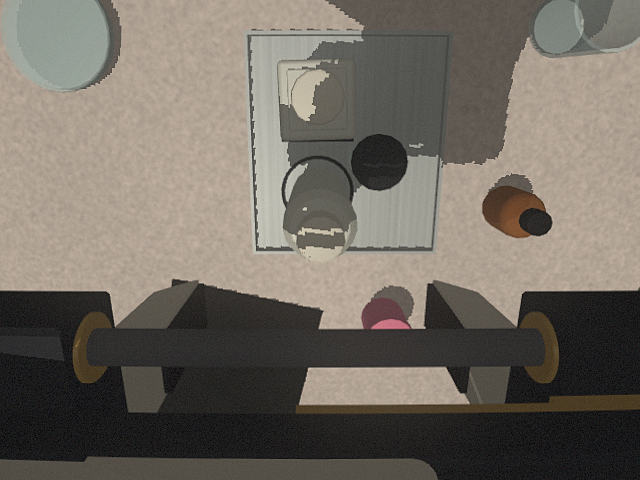

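The wrist view shows both caps (round near (322,235), square at (318,95)), the black jar lid at (379,162) and the pink look-alike at (388,315). The cap fits agree within about 2 mm.

>>> play_rows:
  increments:
    - {"x": 0.03, "y": 0.002, "z": 0.0, "rx": 0.0, "ry": 0.0, "rz": 0.0, "jaw": 1.0}
    - {"x": 0.03, "y": 0.0, "z": 0.0, "rx": 0.0, "ry": 0.0, "rz": 0.0, "jaw": 1.0}
    - {"x": 0.03, "y": 0.0, "z": 0.0, "rx": 0.0, "ry": 0.0, "rz": 0.0, "jaw": 1.0}
    - {"x": 0.025, "y": 0.0, "z": 0.0, "rx": 0.0, "ry": 0.0, "rz": 0.0, "jaw": 1.0}
    - {"x": 0.0, "y": 0.0, "z": 0.0, "rx": 0.0, "ry": 0.0, "rz": 0.0, "jaw": 1.0}
    - {"x": 0.0, "y": 0.0, "z": 0.0, "rx": 0.0, "ry": 0.0, "rz": 0.0, "jaw": 1.0}

```text
time_s: 3.95
tcp_pos: [588.1, -78.5, 100.9]
eef_rot: [-0.111, 1.568, 0.112]
contact_force: [0.2, -0.0, 0.7]
grip_width: 91.9
```

>>> play_rows:
  increments:
    - {"x": 0.007, "y": -0.003, "z": 0.0, "rx": 0.0, "ry": 0.0, "rz": 0.0, "jaw": 1.0}
    - {"x": 0.0, "y": 0.0, "z": 0.0, "rx": 0.0, "ry": 0.0, "rz": 0.0, "jaw": 0.4}
    - {"x": 0.0, "y": 0.0, "z": 0.0, "rx": 0.0, "ry": 0.0, "rz": 0.0, "jaw": 0.4}
    - {"x": 0.0, "y": 0.0, "z": 0.0, "rx": 0.0, "ry": 0.0, "rz": 0.0, "jaw": 0.4}
    - {"x": 0.0, "y": 0.0, "z": 0.0, "rx": 0.0, "ry": 0.0, "rz": 0.0, "jaw": 0.4}
    - {"x": 0.0, "y": 0.0, "z": 0.0, "rx": 0.0, "ry": 0.0, "rz": 0.0, "jaw": 0.4}
    - {"x": 0.0, "y": 0.0, "z": 0.0, "rx": 0.0, "ry": 0.0, "rz": 0.0, "jaw": 0.4}
  grip_force: 20

```text
time_s: 4.65
tcp_pos: [588.4, -82.7, 93.6]
eef_rot: [-0.11, 1.568, 0.11]
contact_force: [0.7, 0.2, 0.7]
grip_width: 48.3
```

```bash
python3 - <<'E'
from plan import *
o=status.get_obs();print(o['tcp_pos'],o['grip_width'])
p=o['tcp_pos']
chain(((p[0],p[1],172),8,2),((518,-329,172),-7,7),((518,-329,95),-7,4))
E
```

```text
[588.38024464 -82.66792336  93.62646242] 48.25085662363994
2 rows: xyz [-0.0392  0.      0.    ] rxyz [ 0.0004  0.0001 -0.    ] |step|mm 39.2
7 rows: xyz [ 0.    -0.035 -0.011] rxyz [0.0374 0.     0.    ] |step|mm 36.7
4 rows: xyz [0.0193 0.     0.    ] rxyz [0. 0. 0.] |step|mm 19.3
```

>>> play_rows:
  increments:
    - {"x": -0.026, "y": 0.0, "z": 0.0, "rx": 0.0, "ry": 0.0, "rz": 0.0, "jaw": 0.4}
    - {"x": -0.026, "y": 0.0, "z": 0.0, "rx": 0.0, "ry": 0.0, "rz": 0.0, "jaw": 0.4}
    - {"x": -0.026, "y": 0.0, "z": 0.0, "rx": 0.0, "ry": 0.0, "rz": 0.0, "jaw": 0.4}
    - {"x": 0.0, "y": 0.0, "z": 0.0, "rx": 0.0, "ry": 0.0, "rz": 0.0, "jaw": 0.4}

```text
time_s: 5.05
tcp_pos: [590.1, -83.2, 174.6]
eef_rot: [-0.11, 1.563, 0.11]
contact_force: [0.7, -0.8, -2.5]
grip_width: 47.6
```

>>> play_rows:
  increments:
    - {"x": 0.0, "y": -0.035, "z": -0.011, "rx": 0.0374, "ry": 0.0, "rz": 0.0, "jaw": 0.4}
    - {"x": 0.0, "y": -0.035, "z": -0.011, "rx": 0.0374, "ry": 0.0, "rz": 0.0, "jaw": 0.4}
    - {"x": 0.0, "y": -0.035, "z": -0.011, "rx": 0.0374, "ry": 0.0, "rz": 0.0, "jaw": 0.4}
    - {"x": 0.0, "y": -0.035, "z": -0.011, "rx": 0.0374, "ry": 0.0, "rz": 0.0, "jaw": 0.4}
    - {"x": 0.0, "y": -0.035, "z": -0.011, "rx": 0.0374, "ry": 0.0, "rz": 0.0, "jaw": 0.4}
    - {"x": 0.0, "y": -0.035, "z": -0.011, "rx": 0.0374, "ry": 0.0, "rz": 0.0, "jaw": 0.4}
    - {"x": 0.0, "y": -0.035, "z": -0.011, "rx": 0.0374, "ry": 0.0, "rz": 0.0, "jaw": 0.4}
    - {"x": 0.0, "y": 0.0, "z": 0.0, "rx": 0.0, "ry": 0.0, "rz": 0.0, "jaw": 0.4}

```text
time_s: 5.85
tcp_pos: [514.1, -335.3, 170.7]
eef_rot: [0.1, 1.571, -0.106]
contact_force: [-0.5, -1.2, -2.9]
grip_width: 46.9
```

>>> play_rows:
  increments:
    - {"x": 0.0, "y": 0.0, "z": 0.0, "rx": 0.0, "ry": 0.0, "rz": 0.0, "jaw": 0.4}
    - {"x": 0.0, "y": 0.0, "z": 0.0, "rx": 0.0, "ry": 0.0, "rz": 0.0, "jaw": 0.4}

```text
time_s: 6.05
tcp_pos: [518.6, -327.7, 170.5]
eef_rot: [0.095, 1.57, -0.093]
contact_force: [0.3, 0.4, -2.9]
grip_width: 47.2
```

>>> play_rows:
  increments:
    - {"x": 0.02, "y": 0.0, "z": 0.0, "rx": 0.0, "ry": 0.0, "rz": 0.0, "jaw": 0.4}
    - {"x": 0.02, "y": 0.0, "z": 0.0, "rx": 0.0, "ry": 0.0, "rz": 0.0, "jaw": 0.4}
    - {"x": 0.02, "y": 0.0, "z": 0.0, "rx": 0.0, "ry": 0.0, "rz": 0.0, "jaw": 0.4}
    - {"x": 0.01, "y": 0.0, "z": 0.0, "rx": 0.0, "ry": 0.0, "rz": 0.0, "jaw": 0.4}
    - {"x": 0.004, "y": 0.0, "z": 0.0, "rx": 0.0, "ry": 0.0, "rz": 0.0, "jaw": 0.4}
    - {"x": 0.0, "y": 0.0, "z": 0.0, "rx": 0.0, "ry": 0.0, "rz": 0.0, "jaw": 0.4}
    - {"x": 0.0, "y": 0.0, "z": 0.0, "rx": 0.0, "ry": 0.0, "rz": 0.0, "jaw": 0.4}

```text
time_s: 6.75
tcp_pos: [519.0, -329.3, 98.3]
eef_rot: [0.095, 1.568, -0.095]
contact_force: [0.4, 0.8, -1.7]
grip_width: 47.6
```

>>> play_rows:
  increments:
    - {"x": 0.003, "y": 0.0, "z": 0.0, "rx": 0.0, "ry": 0.0, "rz": 0.0, "jaw": 0.4}
    - {"x": 0.0, "y": 0.0, "z": 0.0, "rx": 0.0, "ry": 0.0, "rz": 0.0, "jaw": 0.4}

```text
time_s: 6.95
tcp_pos: [518.6, -329.1, 94.8]
eef_rot: [0.095, 1.568, -0.095]
contact_force: [0.5, 1.5, -2.7]
grip_width: 47.5
```

>>> play_rows:
  increments:
    - {"x": 0.0015, "y": 0.0, "z": 0.0, "rx": 0.0, "ry": 0.0, "rz": 0.0, "jaw": 0.4}
    - {"x": 0.0, "y": 0.0, "z": 0.0, "rx": 0.0, "ry": 0.0, "rz": 0.0, "jaw": 0.4}

```text
time_s: 7.15
tcp_pos: [518.7, -329.5, 93.7]
eef_rot: [0.095, 1.568, -0.096]
contact_force: [0.6, 0.4, 3.1]
grip_width: 47.0
```

>>> play_rows:
  increments:
    - {"x": 0.0, "y": 0.0, "z": 0.0, "rx": 0.0, "ry": 0.0, "rz": 0.0, "jaw": 1.0}
    - {"x": 0.0, "y": 0.0, "z": 0.0, "rx": 0.0, "ry": 0.0, "rz": 0.0, "jaw": 1.0}
    - {"x": 0.0, "y": 0.0, "z": 0.0, "rx": 0.0, "ry": 0.0, "rz": 0.0, "jaw": 1.0}
    - {"x": -0.03, "y": 0.0, "z": 0.0, "rx": 0.0, "ry": 0.0, "rz": 0.0, "jaw": 1.0}
    - {"x": -0.03, "y": 0.0, "z": 0.0, "rx": 0.0, "ry": 0.0, "rz": 0.0, "jaw": 1.0}
    - {"x": -0.03, "y": 0.0, "z": 0.0, "rx": 0.0, "ry": 0.0, "rz": 0.0, "jaw": 1.0}
    - {"x": -0.03, "y": 0.0, "z": 0.0, "rx": 0.0, "ry": 0.0, "rz": 0.0, "jaw": 1.0}
    - {"x": 0.0, "y": 0.0, "z": 0.0, "rx": 0.0, "ry": 0.0, "rz": 0.0, "jaw": 1.0}

```text
time_s: 7.95
tcp_pos: [520.1, -330.8, 217.2]
eef_rot: [0.093, 1.562, -0.098]
contact_force: [0.6, 0.1, 1.4]
grip_width: 91.7
```

```bash
python3 - <<'E'
from plan import *
o=status.get_obs();print(o['tcp_pos'],o['grip_width'])
snap('side','s1.png')
chain(((577,-6.5,214),8,8),((577,-6.5,93.5),8,4))
E
```

```text
[ 520.12268837 -330.75706527  217.23361792] 91.72778084138716
8 rows: xyz [0.0001 0.0406 0.0069] rxyz [-0.0326  0.0005  0.0002] |step|mm 41.2
4 rows: xyz [0.0301 0.     0.    ] rxyz [0. 0. 0.] |step|mm 30.1
```

View pics/s1.png

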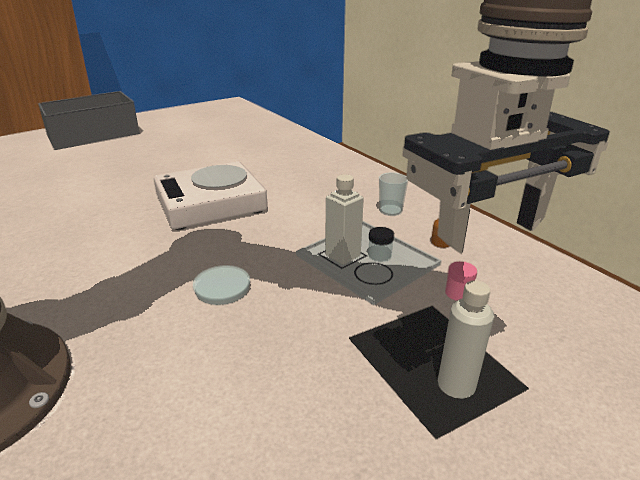

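The round bottle stands upright on the mat at (462,355), and the ring at (373,273) is now clear. Next is the square bottle.

>>> play_rows:
  increments:
    - {"x": 0.0, "y": 0.0406, "z": 0.0069, "rx": -0.0326, "ry": 0.0, "rz": 0.0, "jaw": 1.0}
    - {"x": 0.0, "y": 0.0406, "z": 0.0069, "rx": -0.0326, "ry": 0.0, "rz": 0.0, "jaw": 1.0}
    - {"x": 0.0, "y": 0.0406, "z": 0.0069, "rx": -0.0326, "ry": 0.0, "rz": 0.0, "jaw": 1.0}
    - {"x": 0.0, "y": 0.0406, "z": 0.0069, "rx": -0.0326, "ry": 0.0, "rz": 0.0, "jaw": 1.0}
    - {"x": 0.0, "y": 0.0406, "z": 0.0069, "rx": -0.0326, "ry": 0.0, "rz": 0.0, "jaw": 1.0}
    - {"x": 0.0, "y": 0.0406, "z": 0.0069, "rx": -0.0326, "ry": 0.0, "rz": 0.0, "jaw": 1.0}
    - {"x": 0.0, "y": 0.0406, "z": 0.0069, "rx": -0.0326, "ry": 0.0, "rz": 0.0, "jaw": 1.0}
    - {"x": 0.0, "y": 0.0406, "z": 0.0069, "rx": -0.0326, "ry": 0.0, "rz": 0.0, "jaw": 1.0}

```text
time_s: 8.8
tcp_pos: [575.3, -3.8, 211.8]
eef_rot: [-0.111, 1.57, 0.111]
contact_force: [1.6, -0.7, 0.3]
grip_width: 92.0
```

>>> play_rows:
  increments:
    - {"x": 0.0, "y": 0.0, "z": 0.0, "rx": 0.0, "ry": 0.0, "rz": 0.0, "jaw": 1.0}
    - {"x": 0.0, "y": 0.0, "z": 0.0, "rx": 0.0, "ry": 0.0, "rz": 0.0, "jaw": 1.0}

```text
time_s: 9.0
tcp_pos: [575.3, -4.4, 211.9]
eef_rot: [-0.111, 1.57, 0.111]
contact_force: [0.2, -0.5, 0.6]
grip_width: 91.9
```

```bash
cat > marks.py <<'E'
from plan import *
from m import *
def caps(W,ok,lst):
    for n,x,y in lst:
        m=ok&(np.hypot(W[...,0]-x,W[...,1]-y)<35)&(W[...,2]>145)&(W[...,2]<160);P=W[m]
        if len(P): print(n,len(P),P.mean(0).round(1),cv2.minEnclosingCircle(P[:,:2].astype(np.float32)))
E
python3 - <<'E'
from marks import *
o=status.get_obs(); print(o['tcp_pos'],o['eef_rot'])
info,im,d=snap('wrist','w3.png'); W=cloud(info,d); ok=d>0
caps(W,ok,[('square',577,-6.5)])
m=ok&(np.hypot(W[...,0]-629,W[...,1]+46)<35)&(W[...,2]>46)&(W[...,2]<56);P=W[m]
if len(P): print('lid',len(P),P.mean(0).round(1),cv2.minEnclosingCircle(P[:,:2].astype(np.float32)))
chain(((577,-6.5,93.5),8,4))
E
```

```text
[575.28351835  -4.44304046 211.87237043] [-0.11146936  1.56975478  0.11140403]
square 1932 [576.9  -4.5 153.1] ((577.2344970703125, -5.675332069396973), 13.93828010559082)
lid 2042 [631.3 -41.6  51.4] ((631.2293090820312, -42.64311218261719), 21.921958923339844)
4 rows: xyz [ 0.0297 -0.0001  0.0004] rxyz [-0.0001 -0.0004  0.0001] |step|mm 29.7
```

View pics/w3.png

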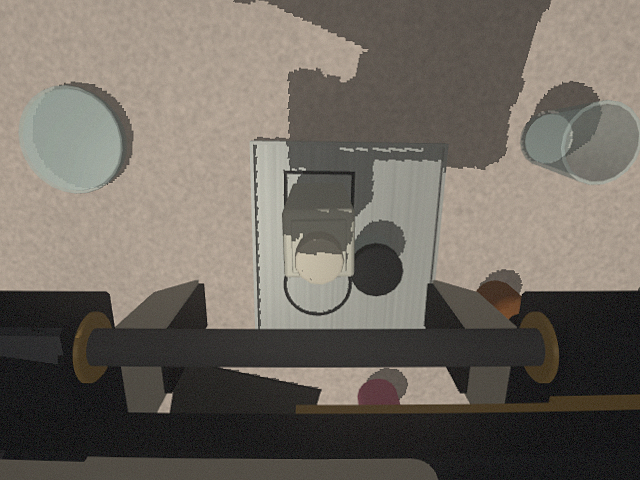

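The square bottle's cap is centred between the jaws at (320,260), and the jar lid is at (377,270), clear of the fingers. I'll descend and grip.

>>> play_rows:
  increments:
    - {"x": 0.03, "y": -0.001, "z": 0.001, "rx": 0.0, "ry": 0.0, "rz": 0.0, "jaw": 1.0}
    - {"x": 0.03, "y": 0.0, "z": 0.0, "rx": 0.0, "ry": 0.0, "rz": 0.0, "jaw": 1.0}
    - {"x": 0.03, "y": 0.0, "z": 0.0, "rx": 0.0, "ry": 0.0, "rz": 0.0, "jaw": 1.0}
    - {"x": 0.02, "y": 0.0, "z": 0.0, "rx": 0.0, "ry": 0.0, "rz": 0.0, "jaw": 1.0}
    - {"x": 0.008, "y": 0.0, "z": 0.0, "rx": 0.0, "ry": 0.0, "rz": 0.0, "jaw": 1.0}
    - {"x": 0.0, "y": 0.0, "z": 0.0, "rx": 0.0, "ry": 0.0, "rz": 0.0, "jaw": 1.0}
    - {"x": 0.0, "y": 0.0, "z": 0.0, "rx": 0.0, "ry": 0.0, "rz": 0.0, "jaw": 1.0}

```text
time_s: 9.75
tcp_pos: [577.5, -7.4, 95.8]
eef_rot: [-0.109, 1.567, 0.108]
contact_force: [-0.5, 0.1, 0.3]
grip_width: 92.3
```

>>> play_rows:
  increments:
    - {"x": 0.0, "y": 0.0, "z": 0.0, "rx": 0.0, "ry": 0.0, "rz": 0.0, "jaw": 0.4}
    - {"x": 0.0, "y": 0.0, "z": 0.0, "rx": 0.0, "ry": 0.0, "rz": 0.0, "jaw": 0.4}
    - {"x": 0.0, "y": 0.0, "z": 0.0, "rx": 0.0, "ry": 0.0, "rz": 0.0, "jaw": 0.4}
    - {"x": 0.0, "y": 0.0, "z": 0.0, "rx": 0.0, "ry": 0.0, "rz": 0.0, "jaw": 0.4}
    - {"x": 0.0, "y": 0.0, "z": 0.0, "rx": 0.0, "ry": 0.0, "rz": 0.0, "jaw": 0.4}
    - {"x": 0.0, "y": 0.0, "z": 0.0, "rx": 0.0, "ry": 0.0, "rz": 0.0, "jaw": 0.4}
  grip_force: 20

```text
time_s: 10.35
tcp_pos: [577.0, -6.4, 95.1]
eef_rot: [-0.109, 1.568, 0.11]
contact_force: [-0.5, -0.3, 0.5]
grip_width: 48.6
```

```bash
python3 - <<'E'
from plan import *
o=status.get_obs();print(o['tcp_pos'],o['grip_width'])
p=o['tcp_pos']
chain(((p[0],p[1],p[2]+80),8,3),((529,-239,p[2]+80),-7,7))
E
```

```text
[577.0256298   -6.44726186  95.09750715] 48.6176228990162
3 rows: xyz [-0.0267  0.      0.    ] rxyz [-0.0001  0.     -0.    ] |step|mm 26.7
7 rows: xyz [ 0.     -0.0331 -0.0078] rxyz [0.0374 0.     0.    ] |step|mm 34.0
```

>>> play_rows:
  increments:
    - {"x": 0.0, "y": 0.0, "z": 0.0, "rx": 0.0, "ry": 0.0, "rz": 0.0, "jaw": 0.4}
    - {"x": 0.0, "y": 0.0, "z": 0.0, "rx": 0.0, "ry": 0.0, "rz": 0.0, "jaw": 0.4}
    - {"x": 0.0, "y": 0.0, "z": 0.0, "rx": 0.0, "ry": 0.0, "rz": 0.0, "jaw": 0.4}
    - {"x": -0.026, "y": 0.0, "z": 0.0, "rx": 0.0, "ry": 0.0, "rz": 0.0, "jaw": 0.4}
    - {"x": -0.026, "y": 0.0, "z": 0.0, "rx": 0.0, "ry": 0.0, "rz": 0.0, "jaw": 0.4}
    - {"x": -0.026, "y": 0.0, "z": 0.0, "rx": 0.0, "ry": 0.0, "rz": 0.0, "jaw": 0.4}
    - {"x": 0.0, "y": 0.0, "z": 0.0, "rx": 0.0, "ry": 0.0, "rz": 0.0, "jaw": 0.4}

```text
time_s: 11.05
tcp_pos: [578.9, -6.7, 176.1]
eef_rot: [-0.109, 1.563, 0.109]
contact_force: [0.4, -0.2, -2.3]
grip_width: 46.0
```

>>> play_rows:
  increments:
    - {"x": 0.0, "y": -0.0331, "z": -0.0078, "rx": 0.0374, "ry": 0.0, "rz": 0.0, "jaw": 0.4}
    - {"x": 0.0, "y": -0.0331, "z": -0.0078, "rx": 0.0374, "ry": 0.0, "rz": 0.0, "jaw": 0.4}
    - {"x": 0.0, "y": -0.0331, "z": -0.0078, "rx": 0.0374, "ry": 0.0, "rz": 0.0, "jaw": 0.4}
    - {"x": 0.0, "y": -0.0331, "z": -0.0078, "rx": 0.0374, "ry": 0.0, "rz": 0.0, "jaw": 0.4}
    - {"x": 0.0, "y": -0.0331, "z": -0.0078, "rx": 0.0374, "ry": 0.0, "rz": 0.0, "jaw": 0.4}
    - {"x": 0.0, "y": -0.0331, "z": -0.0078, "rx": 0.0374, "ry": 0.0, "rz": 0.0, "jaw": 0.4}
    - {"x": 0.0, "y": -0.0331, "z": -0.0078, "rx": 0.0374, "ry": 0.0, "rz": 0.0, "jaw": 0.4}
    - {"x": 0.0, "y": 0.0, "z": 0.0, "rx": 0.0, "ry": 0.0, "rz": 0.0, "jaw": 0.4}

```text
time_s: 11.85
tcp_pos: [525.7, -244.7, 172.3]
eef_rot: [0.101, 1.57, -0.105]
contact_force: [-0.3, -0.7, -1.0]
grip_width: 45.8
```

>>> play_rows:
  increments:
    - {"x": 0.0, "y": 0.0, "z": 0.0, "rx": 0.0, "ry": 0.0, "rz": 0.0, "jaw": 0.4}
    - {"x": 0.0, "y": 0.0, "z": 0.0, "rx": 0.0, "ry": 0.0, "rz": 0.0, "jaw": 0.4}
    - {"x": 0.0, "y": 0.0, "z": 0.0, "rx": 0.0, "ry": 0.0, "rz": 0.0, "jaw": 0.4}

```text
time_s: 12.15
tcp_pos: [529.2, -237.4, 172.5]
eef_rot: [0.095, 1.569, -0.094]
contact_force: [-1.4, 1.1, -1.4]
grip_width: 46.1
```

Lowering by 76 to z ≈ 96.

>>> play_rows:
  increments:
    - {"x": 0.02, "y": 0.0, "z": 0.0, "rx": 0.0, "ry": 0.0, "rz": 0.0, "jaw": 0.4}
    - {"x": 0.02, "y": 0.0, "z": 0.0, "rx": 0.0, "ry": 0.0, "rz": 0.0, "jaw": 0.4}
    - {"x": 0.02, "y": 0.0, "z": 0.0, "rx": 0.0, "ry": 0.0, "rz": 0.0, "jaw": 0.4}
    - {"x": 0.01, "y": 0.0, "z": 0.0, "rx": 0.0, "ry": 0.0, "rz": 0.0, "jaw": 0.4}
    - {"x": 0.004, "y": 0.0, "z": 0.0, "rx": 0.0, "ry": 0.0, "rz": 0.0, "jaw": 0.4}
    - {"x": 0.002, "y": 0.0, "z": 0.0, "rx": 0.0, "ry": 0.0, "rz": 0.0, "jaw": 0.4}
    - {"x": 0.0, "y": 0.0, "z": 0.0, "rx": 0.0, "ry": 0.0, "rz": 0.0, "jaw": 0.4}
    - {"x": 0.0, "y": 0.0, "z": 0.0, "rx": 0.0, "ry": 0.0, "rz": 0.0, "jaw": 0.4}

```text
time_s: 12.95
tcp_pos: [529.3, -239.1, 97.8]
eef_rot: [0.096, 1.567, -0.096]
contact_force: [0.2, -0.4, -2.2]
grip_width: 45.7
```

>>> play_rows:
  increments:
    - {"x": 0.0015, "y": 0.0, "z": 0.0, "rx": 0.0, "ry": 0.0, "rz": 0.0, "jaw": 0.4}
    - {"x": 0.0, "y": 0.0, "z": 0.0, "rx": 0.0, "ry": 0.0, "rz": 0.0, "jaw": 0.4}

```text
time_s: 13.15
tcp_pos: [529.0, -238.9, 95.7]
eef_rot: [0.096, 1.568, -0.096]
contact_force: [0.1, -0.1, -2.7]
grip_width: 45.8
```

>>> play_rows:
  increments:
    - {"x": 0.0015, "y": 0.0, "z": 0.0, "rx": 0.0, "ry": 0.0, "rz": 0.0, "jaw": 0.4}
    - {"x": 0.0, "y": 0.0, "z": 0.0, "rx": 0.0, "ry": 0.0, "rz": 0.0, "jaw": 0.4}

```text
time_s: 13.35
tcp_pos: [529.4, -239.2, 94.8]
eef_rot: [0.096, 1.567, -0.096]
contact_force: [-1.1, 1.4, 6.2]
grip_width: 45.9
```

>>> play_rows:
  increments:
    - {"x": 0.0, "y": 0.0, "z": 0.0, "rx": 0.0, "ry": 0.0, "rz": 0.0, "jaw": 1.0}
    - {"x": 0.0, "y": 0.0, "z": 0.0, "rx": 0.0, "ry": 0.0, "rz": 0.0, "jaw": 1.0}
    - {"x": 0.0, "y": 0.0, "z": 0.0, "rx": 0.0, "ry": 0.0, "rz": 0.0, "jaw": 1.0}
    - {"x": -0.03, "y": 0.0, "z": 0.0, "rx": 0.0, "ry": 0.0, "rz": 0.0, "jaw": 1.0}
    - {"x": -0.03, "y": 0.0, "z": 0.0, "rx": 0.0, "ry": 0.0, "rz": 0.0, "jaw": 1.0}
    - {"x": -0.03, "y": 0.0, "z": 0.0, "rx": 0.0, "ry": 0.0, "rz": 0.0, "jaw": 1.0}
    - {"x": -0.03, "y": 0.0, "z": 0.0, "rx": 0.0, "ry": 0.0, "rz": 0.0, "jaw": 1.0}
    - {"x": 0.0, "y": 0.0, "z": 0.0, "rx": 0.0, "ry": 0.0, "rz": 0.0, "jaw": 1.0}

```text
time_s: 14.15
tcp_pos: [530.7, -240.2, 218.0]
eef_rot: [0.095, 1.562, -0.098]
contact_force: [0.6, -0.4, -0.8]
grip_width: 91.9
```

```bash
python3 - <<'E'
from plan import *
from marks import *
o=status.get_obs();print(o['tcp_pos'],o['grip_width'])
for c in ['scene','side']:
    info,im,d=snap(c); W=cloud(info,d); caps(W,d>0,[('round',518.5,-329),('square',529,-239)])
chain(((605,-90,200),8,6))
E
```

```text
[ 530.7377661  -240.16135378  217.97435699] 91.91249492357701
round 143 [ 526.4 -327.1  150.4] ((522.0817260742188, -328.6548156738281), 13.903254508972168)
square 208 [ 533.1 -238.9  151.1] ((530.904052734375, -240.4623260498047), 14.574762344360352)
round 437 [ 514.7 -329.9  151.4] ((517.4312133789062, -327.8797302246094), 14.377821922302246)
square 309 [ 524.9 -241.8  150.8] ((526.8272094726562, -239.7634735107422), 14.373560905456543)
6 rows: xyz [0.0024 0.0251 0.0124] rxyz [-0.0437  0.0002  0.    ] |step|mm 28.0
```

Both bottles stand where I planned, well inside the mat limits. Next is a view of the tray.

>>> play_rows:
  increments:
    - {"x": 0.0024, "y": 0.0251, "z": 0.0124, "rx": -0.0437, "ry": 0.0, "rz": 0.0, "jaw": 1.0}
    - {"x": 0.0024, "y": 0.0251, "z": 0.0124, "rx": -0.0437, "ry": 0.0, "rz": 0.0, "jaw": 1.0}
    - {"x": 0.0024, "y": 0.0251, "z": 0.0124, "rx": -0.0437, "ry": 0.0, "rz": 0.0, "jaw": 1.0}
    - {"x": 0.0024, "y": 0.0251, "z": 0.0124, "rx": -0.0437, "ry": 0.0, "rz": 0.0, "jaw": 1.0}
    - {"x": 0.0024, "y": 0.0251, "z": 0.0124, "rx": -0.0437, "ry": 0.0, "rz": 0.0, "jaw": 1.0}
    - {"x": 0.0024, "y": 0.0251, "z": 0.0124, "rx": -0.0437, "ry": 0.0, "rz": 0.0, "jaw": 1.0}
    - {"x": 0.0, "y": 0.0, "z": 0.0, "rx": 0.0, "ry": 0.0, "rz": 0.0, "jaw": 1.0}
    - {"x": 0.0, "y": 0.0, "z": 0.0, "rx": 0.0, "ry": 0.0, "rz": 0.0, "jaw": 1.0}

```text
time_s: 15.05
tcp_pos: [604.3, -89.1, 198.1]
eef_rot: [-0.11, 1.57, 0.111]
contact_force: [0.0, -0.9, -0.2]
grip_width: 92.1
```

```bash
python3 - <<'E'
from marks import *
status.get_obs(); optics.snapshot('scene')
o=status.get_obs(); print(o['tcp_pos'],o['eef_rot'])
info,im,d=snap('wrist','w4.png'); W=cloud(info,d); ok=d>0; np.savez('w4.npz',im=im,d=d,**{k:np.array(v) for k,v in info.items()})
m=ok&(np.hypot(W[...,0]-630,W[...,1]+44)<35)&(W[...,2]>46)&(W[...,2]<56);P=W[m]
if len(P): print('lid',len(P),P.mean(0).round(1),cv2.minEnclosingCircle(P[:,:2].astype(np.float32)))
for n in ['mark_round','mark_square','jar']: print(n,[(np.round(x['xyz'],1).tolist(),round(x['confidence'],2)) for x in spotter.mark_of('wrist',n)])
E
```

```text
[604.17705898 -90.36595758 198.56655308] [-0.10938114  1.57006781  0.10878069]
lid 2736 [631.1 -42.8  51.6] ((631.4613647460938, -43.18327713012695), 21.96553611755371)
mark_round []
mark_square []
jar [([665.2, -196.4, -2.0], 0.9), ([634.8, -41.8, 2.5], 0.88)]
```

View pics/w4.png

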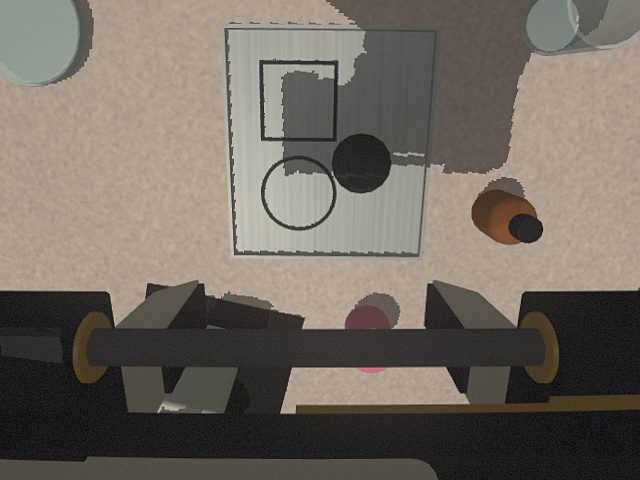

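The wrist view now shows the ring centred near (299,192), the square near (299,100), and the jar's black lid at (361,163). I'll compute the mark centres and plan the jar reach.

```bash
python3 - <<'E'
from marks import *
z=np.load('w4.npz'); info={k:z[k] for k in ['fx','fy','cx','cy','k1','pose']}; im=z['im']
o=info['pose'][:3,3]
def fl(u,v,h=3.):
    ray=world(info,u,v,1.)-o; return o+ray*((h-o[2])/ray[...,2])[...,None]
g=cv2.cvtColor(im,cv2.COLOR_RGB2GRAY); bh=cv2.morphologyEx(g,cv2.MORPH_BLACKHAT,np.ones((9,9)))
for n,(x0,x1,y0,y1) in dict(sq=(256,342,56,145),rd=(256,333,150,235)).items():
    s=np.zeros_like(g,bool); s[y0:y1,x0:x1]=bh[y0:y1,x0:x1]>45
    k,l,st,_=cv2.connectedComponentsWithStats(s.astype(np.uint8),connectivity=8); j=1+st[1:,4].argmax(); v,u=np.nonzero(l==j)
    P=fl(u,v)[:,:2]; print(n,len(P),circ(P),cv2.minAreaRect(P.astype(np.float32)))
print('ring centre',fl(np.array(299.),np.array(192.5)),'sq',fl(np.array([261,337,336,261.]),np.array([61.,61,139.5,139.5])).mean(0))
chain(((631,-43.5,100),8,4),((631,-43.5,23),8,4))
E
```

```text
sq 1146 (array([577.3,  -4.3]), 34.9) ((577.21484375, -4.473289489746094), (64.07274627685547, 64.32133483886719), 7.060649871826172)
rd 723 (array([587., -80.]), 31.0) ((585.5196533203125, -80.58191680908203), (61.685142517089844, 64.71077728271484), 8.603443145751953)
ring centre [587.62591619 -79.047288     3.        ] sq [577.66336315  -4.18986582   3.        ]
4 rows: xyz [0.0249 0.0109 0.0082] rxyz [-0.0005 -0.0001  0.0001] |step|mm 28.4
4 rows: xyz [0.0192 0.     0.    ] rxyz [0. 0. 0.] |step|mm 19.2
```

>>> play_rows:
  increments:
    - {"x": 0.025, "y": 0.0108, "z": 0.008, "rx": 0.0, "ry": 0.0, "rz": 0.0, "jaw": 1.0}
    - {"x": 0.025, "y": 0.0108, "z": 0.008, "rx": 0.0, "ry": 0.0, "rz": 0.0, "jaw": 1.0}
    - {"x": 0.025, "y": 0.0108, "z": 0.008, "rx": 0.0, "ry": 0.0, "rz": 0.0, "jaw": 1.0}
    - {"x": 0.025, "y": 0.0108, "z": 0.008, "rx": 0.0, "ry": 0.0, "rz": 0.0, "jaw": 1.0}
    - {"x": 0.02, "y": 0.0, "z": 0.0, "rx": 0.0, "ry": 0.0, "rz": 0.0, "jaw": 1.0}
    - {"x": 0.02, "y": 0.0, "z": 0.0, "rx": 0.0, "ry": 0.0, "rz": 0.0, "jaw": 1.0}
    - {"x": 0.0, "y": 0.0, "z": 0.0, "rx": 0.0, "ry": 0.0, "rz": 0.0, "jaw": 1.0}
    - {"x": 0.0, "y": 0.0, "z": 0.0, "rx": 0.0, "ry": 0.0, "rz": 0.0, "jaw": 1.0}

```text
time_s: 16.1
tcp_pos: [630.6, -43.2, 60.0]
eef_rot: [-0.109, 1.568, 0.109]
contact_force: [0.9, 0.1, 0.5]
grip_width: 91.9
```

```bash
python3 - <<'E'
from plan import *
chain(((630.7,-44,23),8,4))
E
```

```text
4 rows: xyz [ 0.0092 -0.0002 -0.    ] rxyz [-0.0002 -0.0001  0.0001] |step|mm 9.2
```

>>> play_rows:
  increments:
    - {"x": 0.015, "y": 0.0, "z": 0.0, "rx": 0.0, "ry": 0.0, "rz": 0.0, "jaw": 1.0}
    - {"x": 0.015, "y": 0.0, "z": 0.0, "rx": 0.0, "ry": 0.0, "rz": 0.0, "jaw": 1.0}
    - {"x": 0.007, "y": 0.0, "z": 0.0, "rx": 0.0, "ry": 0.0, "rz": 0.0, "jaw": 1.0}
    - {"x": 0.0, "y": 0.0, "z": 0.0, "rx": 0.0, "ry": 0.0, "rz": 0.0, "jaw": 1.0}
    - {"x": 0.0, "y": 0.0, "z": 0.0, "rx": 0.0, "ry": 0.0, "rz": 0.0, "jaw": 0.35}
    - {"x": 0.0, "y": 0.0, "z": 0.0, "rx": 0.0, "ry": 0.0, "rz": 0.0, "jaw": 0.35}
    - {"x": 0.0, "y": 0.0, "z": 0.0, "rx": 0.0, "ry": 0.0, "rz": 0.0, "jaw": 0.35}
    - {"x": 0.0, "y": 0.0, "z": 0.0, "rx": 0.0, "ry": 0.0, "rz": 0.0, "jaw": 0.35}
  grip_force: 15

```text
time_s: 16.9
tcp_pos: [631.0, -42.5, 23.1]
eef_rot: [-0.11, 1.567, 0.11]
contact_force: [0.7, -0.4, 0.0]
grip_width: 64.3
```

>>> play_rows:
  increments:
    - {"x": 0.0, "y": 0.0, "z": 0.0, "rx": 0.0, "ry": 0.0, "rz": 0.0, "jaw": 0.35}
    - {"x": 0.0, "y": 0.0, "z": 0.0, "rx": 0.0, "ry": 0.0, "rz": 0.0, "jaw": 0.35}
    - {"x": 0.0, "y": 0.0, "z": 0.0, "rx": 0.0, "ry": 0.0, "rz": 0.0, "jaw": 0.35}
    - {"x": -0.004, "y": 0.0, "z": 0.0, "rx": 0.0, "ry": 0.0, "rz": 0.0, "jaw": 0.35}
    - {"x": 0.0, "y": 0.0, "z": 0.0, "rx": 0.0, "ry": 0.0, "rz": 0.0, "jaw": 0.35}

```text
time_s: 17.4
tcp_pos: [630.7, -42.5, 27.0]
eef_rot: [-0.11, 1.568, 0.11]
contact_force: [-0.3, -0.5, -1.3]
grip_width: 43.4
```

```bash
python3 - <<'E'
from plan import *
o=status.get_obs(); p=o['tcp_pos']; print(p,o['grip_width'])
chain(((p[0],p[1],150),8,4),((487.5,315,150),38,12))
E
```

```text
[630.73776538 -42.54116474  26.96800183] 43.446371092558074
4 rows: xyz [-0.0308 -0.      0.    ] rxyz [0. 0. 0.] |step|mm 30.8
12 rows: xyz [ 0.      0.0325 -0.    ] rxyz [-0.0436  0.      0.    ] |step|mm 32.5
```

>>> play_rows:
  increments:
    - {"x": -0.02, "y": 0.0, "z": 0.0, "rx": 0.0, "ry": 0.0, "rz": 0.0, "jaw": 0.35}
    - {"x": -0.03, "y": 0.0, "z": 0.0, "rx": 0.0, "ry": 0.0, "rz": 0.0, "jaw": 0.35}
    - {"x": -0.03, "y": 0.0, "z": 0.0, "rx": 0.0, "ry": 0.0, "rz": 0.0, "jaw": 0.35}
    - {"x": -0.03, "y": 0.0, "z": 0.0, "rx": 0.0, "ry": 0.0, "rz": 0.0, "jaw": 0.35}
    - {"x": -0.013, "y": 0.0, "z": 0.0, "rx": 0.0, "ry": 0.0, "rz": 0.0, "jaw": 0.35}
    - {"x": 0.0, "y": 0.0, "z": 0.0, "rx": 0.0, "ry": 0.0, "rz": 0.0, "jaw": 0.35}

```text
time_s: 18.0
tcp_pos: [631.8, -42.6, 151.3]
eef_rot: [-0.11, 1.565, 0.11]
contact_force: [0.0, 0.3, -2.6]
grip_width: 43.6
```

>>> play_rows:
  increments:
    - {"x": 0.0, "y": 0.0325, "z": 0.0, "rx": -0.0436, "ry": 0.0, "rz": 0.0, "jaw": 0.35}
    - {"x": 0.0, "y": 0.0325, "z": 0.0, "rx": -0.0436, "ry": 0.0, "rz": 0.0, "jaw": 0.35}
    - {"x": 0.0, "y": 0.0325, "z": 0.0, "rx": -0.0436, "ry": 0.0, "rz": 0.0, "jaw": 0.35}
    - {"x": 0.0, "y": 0.0325, "z": 0.0, "rx": -0.0436, "ry": 0.0, "rz": 0.0, "jaw": 0.35}
    - {"x": 0.0, "y": 0.0325, "z": 0.0, "rx": -0.0436, "ry": 0.0, "rz": 0.0, "jaw": 0.35}
    - {"x": 0.0, "y": 0.0325, "z": 0.0, "rx": -0.0436, "ry": 0.0, "rz": 0.0, "jaw": 0.35}

```text
time_s: 18.6
tcp_pos: [581.3, 147.1, 147.5]
eef_rot: [-0.317, 1.55, 0.316]
contact_force: [1.5, 0.3, -0.8]
grip_width: 43.5
```

>>> play_rows:
  increments:
    - {"x": 0.0, "y": 0.0325, "z": 0.0, "rx": -0.0436, "ry": 0.0, "rz": 0.0, "jaw": 0.35}
    - {"x": 0.0, "y": 0.0325, "z": 0.0, "rx": -0.0436, "ry": 0.0, "rz": 0.0, "jaw": 0.35}
    - {"x": 0.0, "y": 0.0325, "z": 0.0, "rx": -0.0436, "ry": 0.0, "rz": 0.0, "jaw": 0.35}
    - {"x": 0.0, "y": 0.0325, "z": 0.0, "rx": -0.0436, "ry": 0.0, "rz": 0.0, "jaw": 0.35}
    - {"x": 0.0, "y": 0.0325, "z": 0.0, "rx": -0.0436, "ry": 0.0, "rz": 0.0, "jaw": 0.35}
    - {"x": 0.0, "y": 0.0325, "z": 0.0, "rx": -0.0436, "ry": 0.0, "rz": 0.0, "jaw": 0.35}
    - {"x": 0.0, "y": 0.0, "z": 0.0, "rx": 0.0, "ry": 0.0, "rz": 0.0, "jaw": 0.35}
    - {"x": 0.0, "y": 0.0, "z": 0.0, "rx": 0.0, "ry": 0.0, "rz": 0.0, "jaw": 0.35}

```text
time_s: 19.4
tcp_pos: [486.4, 315.9, 147.9]
eef_rot: [-0.521, 1.51, 0.52]
contact_force: [0.1, -1.0, -1.8]
grip_width: 43.4
```

```bash
python3 - <<'E'
from plan import *
from m import *
info,im,d=snap('side','s2.png')
info,im,d=snap('scene'); W=cloud(info,d)
m=(d>0)&(np.hypot(W[...,0]-487,W[...,1]-315)<30)&(W[...,2]>100)&(W[...,2]<150)
o=status.get_obs(); p=o['tcp_pos']; print(p,o['eef_rot'],o['grip_width'],o['contact_force'])
chain(((487.5,315,90),38,4))
E
```

```text
[487.91553319 314.3248691  148.51000834] [-0.51890401  1.50954651  0.51692345] 43.482997291198686 [ 0.41126695 -0.33408858 -1.76683964]
4 rows: xyz [0.0146 0.0002 0.    ] rxyz [-0.0004 -0.0004  0.0002] |step|mm 14.6
```

View pics/s2.png

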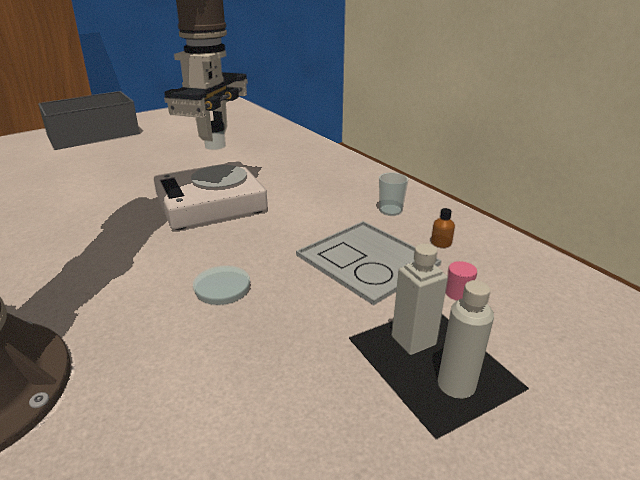

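The jar is held upright over the pan at (214,140), and both bottles stand on the mat at (420,305) and (465,345). I'll lower it gently, with contact expected at TCP z ≈ 85.

>>> play_rows:
  increments:
    - {"x": 0.018, "y": 0.0, "z": 0.0, "rx": 0.0, "ry": 0.0, "rz": 0.0, "jaw": 0.35}
    - {"x": 0.018, "y": 0.0, "z": 0.0, "rx": 0.0, "ry": 0.0, "rz": 0.0, "jaw": 0.35}
    - {"x": 0.014, "y": 0.0, "z": 0.0, "rx": 0.0, "ry": 0.0, "rz": 0.0, "jaw": 0.35}
    - {"x": 0.006, "y": 0.0, "z": 0.0, "rx": 0.0, "ry": 0.0, "rz": 0.0, "jaw": 0.35}
    - {"x": 0.003, "y": 0.0, "z": 0.0, "rx": 0.0, "ry": 0.0, "rz": 0.0, "jaw": 0.35}
    - {"x": 0.0, "y": 0.0, "z": 0.0, "rx": 0.0, "ry": 0.0, "rz": 0.0, "jaw": 0.35}
    - {"x": 0.0, "y": 0.0, "z": 0.0, "rx": 0.0, "ry": 0.0, "rz": 0.0, "jaw": 0.35}

```text
time_s: 20.2
tcp_pos: [488.3, 315.8, 91.2]
eef_rot: [-0.518, 1.507, 0.519]
contact_force: [0.1, -0.2, -1.9]
grip_width: 43.3
```

>>> play_rows:
  increments:
    - {"x": 0.0015, "y": 0.0, "z": 0.0, "rx": 0.0, "ry": 0.0, "rz": 0.0, "jaw": 0.35}
    - {"x": 0.0, "y": 0.0, "z": 0.0, "rx": 0.0, "ry": 0.0, "rz": 0.0, "jaw": 0.35}

```text
time_s: 20.4
tcp_pos: [488.0, 315.8, 89.4]
eef_rot: [-0.519, 1.507, 0.519]
contact_force: [0.3, 0.3, -2.1]
grip_width: 43.1
```

>>> play_rows:
  increments:
    - {"x": 0.0015, "y": 0.0, "z": 0.0, "rx": 0.0, "ry": 0.0, "rz": 0.0, "jaw": 0.35}
    - {"x": 0.001, "y": 0.0, "z": 0.0, "rx": 0.0, "ry": 0.0, "rz": 0.0, "jaw": 0.35}
    - {"x": 0.0, "y": 0.0, "z": 0.0, "rx": 0.0, "ry": 0.0, "rz": 0.0, "jaw": 0.35}

```text
time_s: 20.7
tcp_pos: [487.7, 315.6, 86.4]
eef_rot: [-0.519, 1.508, 0.519]
contact_force: [-0.9, -0.1, -2.6]
grip_width: 43.7
```

>>> play_rows:
  increments:
    - {"x": 0.001, "y": 0.0, "z": 0.0, "rx": 0.0, "ry": 0.0, "rz": 0.0, "jaw": 0.35}
    - {"x": 0.0, "y": 0.0, "z": 0.0, "rx": 0.0, "ry": 0.0, "rz": 0.0, "jaw": 0.35}

```text
time_s: 20.9
tcp_pos: [487.8, 315.6, 85.5]
eef_rot: [-0.519, 1.508, 0.519]
contact_force: [0.3, -1.2, -2.3]
grip_width: 42.8
```

>>> play_rows:
  increments:
    - {"x": 0.0008, "y": 0.0, "z": 0.0, "rx": 0.0, "ry": 0.0, "rz": 0.0, "jaw": 0.35}
    - {"x": 0.0, "y": 0.0, "z": 0.0, "rx": 0.0, "ry": 0.0, "rz": 0.0, "jaw": 0.35}

```text
time_s: 21.1
tcp_pos: [487.8, 315.7, 84.8]
eef_rot: [-0.519, 1.508, 0.519]
contact_force: [0.9, -0.3, -1.4]
grip_width: 43.2
```

>>> play_rows:
  increments:
    - {"x": 0.0006, "y": 0.0, "z": 0.0, "rx": 0.0, "ry": 0.0, "rz": 0.0, "jaw": 0.35}
    - {"x": 0.0, "y": 0.0, "z": 0.0, "rx": 0.0, "ry": 0.0, "rz": 0.0, "jaw": 0.35}

```text
time_s: 21.3
tcp_pos: [487.9, 315.7, 84.7]
eef_rot: [-0.519, 1.508, 0.519]
contact_force: [-1.5, -1.4, 3.9]
grip_width: 43.5
```

>>> play_rows:
  increments:
    - {"x": 0.0, "y": 0.0, "z": 0.0, "rx": 0.0, "ry": 0.0, "rz": 0.0, "jaw": 1.0}
    - {"x": 0.0, "y": 0.0, "z": 0.0, "rx": 0.0, "ry": 0.0, "rz": 0.0, "jaw": 1.0}
    - {"x": 0.0, "y": 0.0, "z": 0.0, "rx": 0.0, "ry": 0.0, "rz": 0.0, "jaw": 1.0}
    - {"x": 0.0, "y": 0.0, "z": 0.0, "rx": 0.0, "ry": 0.0, "rz": 0.0, "jaw": 1.0}
    - {"x": -0.03, "y": 0.0, "z": 0.0, "rx": 0.0, "ry": 0.0, "rz": 0.0, "jaw": 1.0}
    - {"x": -0.03, "y": 0.0, "z": 0.0, "rx": 0.0, "ry": 0.0, "rz": 0.0, "jaw": 1.0}
    - {"x": -0.035, "y": 0.0, "z": 0.0, "rx": 0.0, "ry": 0.0, "rz": 0.0, "jaw": 1.0}
    - {"x": -0.035, "y": 0.0, "z": 0.0, "rx": 0.0, "ry": 0.0, "rz": 0.0, "jaw": 1.0}

```text
time_s: 22.1
tcp_pos: [487.6, 315.4, 215.4]
eef_rot: [-0.519, 1.508, 0.519]
contact_force: [0.7, 0.8, 0.9]
grip_width: 91.7
```

```bash
python3 - <<'E'
from marks import *
for c in ['scene','side']:
    info,im,d=snap(c,c+'3.png'); W=cloud(info,d); ok=d>0
    m=ok&(np.hypot(W[...,0]-488,W[...,1]-315)<32)&(W[...,2]>108)&(W[...,2]<122);P=W[m]
    if len(P): print(c,'lid',len(P),P.mean(0).round(1),cv2.minEnclosingCircle(P[:,:2].astype(np.float32)))
    m=ok&(np.hypot(W[...,0]-487,W[...,1]-315)<75)&(W[...,2]>61)&(W[...,2]<70);P=W[m]; print(c,'pan',cv2.minEnclosingCircle(P[:,:2].astype(np.float32)))
    caps(W,ok,[('round',518.5,-329),('square',529,-239)])
o=status.get_obs(); print(o['tcp_pos'],o['grip_width'])
chain(((528.9,-239.5,215),-7,16))
E
```

```text
scene lid 610 [491.4 311.9 112.4] ((489.291259765625, 312.7779235839844), 22.875104904174805)
scene pan ((489.54010009765625, 313.7267761230469), 59.165096282958984)
round 193 [ 523.  -327.   150.7] ((520.6544189453125, -327.8342590332031), 14.892573356628418)
square 202 [ 532.9 -239.1  151.2] ((531.5146484375, -240.66429138183594), 14.854281425476074)
side lid 162 [485.  309.7 112.3] ((483.7171325683594, 313.76287841796875), 24.057283401489258)
side pan ((486.1112060546875, 314.35150146484375), 59.183013916015625)
round 434 [ 514.7 -330.   151.5] ((517.3449096679688, -327.953369140625), 14.32921028137207)
square 309 [ 524.8 -241.9  150.8] ((527.9375610351562, -239.66378784179688), 14.551735877990723)
[490.2026252  317.03698257 219.13912126] 92.01117704941166
16 rows: xyz [ 0.0002 -0.0349 -0.008 ] rxyz [ 0.049   0.0005 -0.0002] |step|mm 35.8
```

>>> play_rows:
  increments:
    - {"x": 0.0, "y": -0.0349, "z": -0.008, "rx": 0.049, "ry": 0.0, "rz": 0.0, "jaw": 1.0}
    - {"x": 0.0, "y": -0.0349, "z": -0.008, "rx": 0.049, "ry": 0.0, "rz": 0.0, "jaw": 1.0}
    - {"x": 0.0, "y": -0.0349, "z": -0.008, "rx": 0.049, "ry": 0.0, "rz": 0.0, "jaw": 1.0}
    - {"x": 0.0, "y": -0.0349, "z": -0.008, "rx": 0.049, "ry": 0.0, "rz": 0.0, "jaw": 1.0}
    - {"x": 0.0, "y": -0.0349, "z": -0.008, "rx": 0.049, "ry": 0.0, "rz": 0.0, "jaw": 1.0}
    - {"x": 0.0, "y": -0.0349, "z": -0.008, "rx": 0.049, "ry": 0.0, "rz": 0.0, "jaw": 1.0}
    - {"x": 0.0, "y": -0.0349, "z": -0.008, "rx": 0.049, "ry": 0.0, "rz": 0.0, "jaw": 1.0}
    - {"x": 0.0, "y": -0.0349, "z": -0.008, "rx": 0.049, "ry": 0.0, "rz": 0.0, "jaw": 1.0}

```text
time_s: 23.0
tcp_pos: [562.7, 39.6, 213.7]
eef_rot: [-0.211, 1.561, 0.211]
contact_force: [0.2, -0.8, 0.5]
grip_width: 92.3
```

>>> play_rows:
  increments:
    - {"x": 0.0, "y": -0.0349, "z": -0.008, "rx": 0.049, "ry": 0.0, "rz": 0.0, "jaw": 1.0}
    - {"x": 0.0, "y": -0.0349, "z": -0.008, "rx": 0.049, "ry": 0.0, "rz": 0.0, "jaw": 1.0}
    - {"x": 0.0, "y": -0.0349, "z": -0.008, "rx": 0.049, "ry": 0.0, "rz": 0.0, "jaw": 1.0}
    - {"x": 0.0, "y": -0.0349, "z": -0.008, "rx": 0.049, "ry": 0.0, "rz": 0.0, "jaw": 1.0}
    - {"x": 0.0, "y": -0.0349, "z": -0.008, "rx": 0.049, "ry": 0.0, "rz": 0.0, "jaw": 1.0}
    - {"x": 0.0, "y": -0.0349, "z": -0.008, "rx": 0.049, "ry": 0.0, "rz": 0.0, "jaw": 1.0}
    - {"x": 0.0, "y": -0.0349, "z": -0.008, "rx": 0.049, "ry": 0.0, "rz": 0.0, "jaw": 1.0}
    - {"x": 0.0, "y": -0.0349, "z": -0.008, "rx": 0.049, "ry": 0.0, "rz": 0.0, "jaw": 1.0}

```text
time_s: 23.8
tcp_pos: [526.4, -242.6, 213.7]
eef_rot: [0.097, 1.569, -0.097]
contact_force: [0.8, -0.7, 0.2]
grip_width: 91.9
```

>>> play_rows:
  increments:
    - {"x": 0.0, "y": 0.0, "z": 0.0, "rx": 0.0, "ry": 0.0, "rz": 0.0, "jaw": 1.0}
    - {"x": 0.0, "y": 0.0, "z": 0.0, "rx": 0.0, "ry": 0.0, "rz": 0.0, "jaw": 1.0}
    - {"x": 0.0, "y": 0.0, "z": 0.0, "rx": 0.0, "ry": 0.0, "rz": 0.0, "jaw": 1.0}

```text
time_s: 24.1
tcp_pos: [527.3, -240.1, 213.8]
eef_rot: [0.094, 1.569, -0.093]
contact_force: [-0.1, 0.4, 0.2]
grip_width: 92.0
```

```bash
python3 - <<'E'
from marks import *
info,im,d=snap('wrist'); W=cloud(info,d); caps(W,d>0,[('square',529,-239)])
o=status.get_obs(); print(o['tcp_pos'],o['grip_width'])
chain(((529,-239.3,95),-7,4))
E
```

```text
square 1918 [ 529.4 -237.2  153.1] ((529.50439453125, -238.3780975341797), 14.067880630493164)
[ 527.46642257 -239.77082666  213.84525356] 91.97922142043583
4 rows: xyz [0.0297 0.0001 0.0004] rxyz [ 0.0009 -0.0001 -0.0002] |step|mm 29.7
```

>>> play_rows:
  increments:
    - {"x": 0.03, "y": 0.0005, "z": 0.002, "rx": 0.003, "ry": 0.0, "rz": 0.0, "jaw": 1.0}
    - {"x": 0.03, "y": 0.0, "z": 0.0, "rx": 0.0, "ry": 0.0, "rz": 0.0, "jaw": 1.0}
    - {"x": 0.03, "y": 0.0, "z": 0.0, "rx": 0.0, "ry": 0.0, "rz": 0.0, "jaw": 1.0}
    - {"x": 0.02, "y": 0.0, "z": 0.0, "rx": 0.0, "ry": 0.0, "rz": 0.0, "jaw": 1.0}
    - {"x": 0.009, "y": 0.0, "z": 0.0, "rx": 0.0, "ry": 0.0, "rz": 0.0, "jaw": 1.0}
    - {"x": 0.0, "y": 0.0, "z": 0.0, "rx": 0.0, "ry": 0.0, "rz": 0.0, "jaw": 1.0}
    - {"x": 0.0, "y": 0.0, "z": 0.0, "rx": 0.0, "ry": 0.0, "rz": 0.0, "jaw": 1.0}

```text
time_s: 24.85
tcp_pos: [529.7, -240.9, 96.0]
eef_rot: [0.097, 1.568, -0.097]
contact_force: [0.0, -0.6, 0.2]
grip_width: 91.9
```

>>> play_rows:
  increments:
    - {"x": 0.0, "y": 0.0, "z": 0.0, "rx": 0.0, "ry": 0.0, "rz": 0.0, "jaw": 0.4}
    - {"x": 0.0, "y": 0.0, "z": 0.0, "rx": 0.0, "ry": 0.0, "rz": 0.0, "jaw": 0.4}
    - {"x": 0.0, "y": 0.0, "z": 0.0, "rx": 0.0, "ry": 0.0, "rz": 0.0, "jaw": 0.4}
    - {"x": 0.0, "y": 0.0, "z": 0.0, "rx": 0.0, "ry": 0.0, "rz": 0.0, "jaw": 0.4}
    - {"x": 0.0, "y": 0.0, "z": 0.0, "rx": 0.0, "ry": 0.0, "rz": 0.0, "jaw": 0.4}
    - {"x": 0.0, "y": 0.0, "z": 0.0, "rx": 0.0, "ry": 0.0, "rz": 0.0, "jaw": 0.4}
    - {"x": 0.0, "y": 0.0, "z": 0.0, "rx": 0.0, "ry": 0.0, "rz": 0.0, "jaw": 0.4}
    - {"x": 0.0, "y": 0.0, "z": 0.0, "rx": 0.0, "ry": 0.0, "rz": 0.0, "jaw": 0.4}
  grip_force: 20

```text
time_s: 25.65
tcp_pos: [529.0, -241.1, 95.2]
eef_rot: [0.097, 1.569, -0.097]
contact_force: [-0.4, -0.4, 0.5]
grip_width: 45.8
```

```bash
python3 - <<'E'
from plan import *
o=status.get_obs();print(o['tcp_pos'],o['grip_width'])
p=o['tcp_pos']
chain(((p[0],p[1],p[2]+80),-7,3),((577.3,-5.2,p[2]+80),7.5,7))
E
```

```text
[ 528.99160991 -241.11370279   95.23898553] 45.81112336372485
3 rows: xyz [-0.0267  0.      0.    ] rxyz [-0.0006  0.     -0.    ] |step|mm 26.7
7 rows: xyz [0.     0.0339 0.0065] rxyz [-0.0362  0.      0.    ] |step|mm 34.5
```

>>> play_rows:
  increments:
    - {"x": -0.026, "y": 0.0, "z": 0.0, "rx": 0.0, "ry": 0.0, "rz": 0.0, "jaw": 0.4}
    - {"x": -0.026, "y": 0.0, "z": 0.0, "rx": 0.0, "ry": 0.0, "rz": 0.0, "jaw": 0.4}
    - {"x": -0.026, "y": 0.0, "z": 0.0, "rx": 0.0, "ry": 0.0, "rz": 0.0, "jaw": 0.4}
    - {"x": 0.0, "y": 0.0, "z": 0.0, "rx": 0.0, "ry": 0.0, "rz": 0.0, "jaw": 0.4}

```text
time_s: 26.05
tcp_pos: [530.5, -242.2, 176.3]
eef_rot: [0.097, 1.564, -0.099]
contact_force: [0.4, 0.2, -1.7]
grip_width: 45.8
```

>>> play_rows:
  increments:
    - {"x": 0.0, "y": 0.0337, "z": 0.0065, "rx": -0.0362, "ry": 0.0, "rz": 0.0, "jaw": 0.4}
    - {"x": 0.0, "y": 0.0337, "z": 0.0065, "rx": -0.0362, "ry": 0.0, "rz": 0.0, "jaw": 0.4}
    - {"x": 0.0, "y": 0.0337, "z": 0.0065, "rx": -0.0362, "ry": 0.0, "rz": 0.0, "jaw": 0.4}
    - {"x": 0.0, "y": 0.0337, "z": 0.0065, "rx": -0.0362, "ry": 0.0, "rz": 0.0, "jaw": 0.4}
    - {"x": 0.0, "y": 0.0337, "z": 0.0065, "rx": -0.0362, "ry": 0.0, "rz": 0.0, "jaw": 0.4}
    - {"x": 0.0, "y": 0.0337, "z": 0.0065, "rx": -0.0362, "ry": 0.0, "rz": 0.0, "jaw": 0.4}
    - {"x": 0.0, "y": 0.0337, "z": 0.0065, "rx": -0.0362, "ry": 0.0, "rz": 0.0, "jaw": 0.4}
    - {"x": 0.0, "y": 0.0, "z": 0.0, "rx": 0.0, "ry": 0.0, "rz": 0.0, "jaw": 0.4}

```text
time_s: 26.85
tcp_pos: [577.7, 0.2, 171.6]
eef_rot: [-0.106, 1.57, 0.111]
contact_force: [0.2, 0.4, -2.0]
grip_width: 45.7
```

>>> play_rows:
  increments:
    - {"x": 0.0, "y": 0.0, "z": 0.0, "rx": 0.0, "ry": 0.0, "rz": 0.0, "jaw": 0.4}
    - {"x": 0.0, "y": 0.0, "z": 0.0, "rx": 0.0, "ry": 0.0, "rz": 0.0, "jaw": 0.4}
    - {"x": 0.0, "y": 0.0, "z": 0.0, "rx": 0.0, "ry": 0.0, "rz": 0.0, "jaw": 0.4}

```text
time_s: 27.15
tcp_pos: [577.7, -8.0, 173.0]
eef_rot: [-0.1, 1.569, 0.099]
contact_force: [-0.2, -0.3, -1.5]
grip_width: 45.5
```

```bash
python3 - <<'E'
from plan import *
o=status.get_obs();print(o['tcp_pos'],o['grip_width'])
chain(((577.3,-6.7,97.5),7.5,4))
E
```

```text
[577.6661038   -8.03276605 172.95394882] 45.5189479731948
4 rows: xyz [ 0.0189  0.0003 -0.    ] rxyz [-0.001  -0.0001  0.0001] |step|mm 18.9
```

>>> play_rows:
  increments:
    - {"x": 0.02, "y": 0.001, "z": 0.0, "rx": -0.003, "ry": 0.0, "rz": 0.0, "jaw": 0.4}
    - {"x": 0.02, "y": 0.0, "z": 0.0, "rx": 0.0, "ry": 0.0, "rz": 0.0, "jaw": 0.4}
    - {"x": 0.02, "y": 0.0, "z": 0.0, "rx": 0.0, "ry": 0.0, "rz": 0.0, "jaw": 0.4}
    - {"x": 0.01, "y": 0.0, "z": 0.0, "rx": 0.0, "ry": 0.0, "rz": 0.0, "jaw": 0.4}
    - {"x": 0.004, "y": 0.0, "z": 0.0, "rx": 0.0, "ry": 0.0, "rz": 0.0, "jaw": 0.4}
    - {"x": 0.002, "y": 0.0, "z": 0.0, "rx": 0.0, "ry": 0.0, "rz": 0.0, "jaw": 0.4}
    - {"x": 0.0, "y": 0.0, "z": 0.0, "rx": 0.0, "ry": 0.0, "rz": 0.0, "jaw": 0.4}
    - {"x": 0.0, "y": 0.0, "z": 0.0, "rx": 0.0, "ry": 0.0, "rz": 0.0, "jaw": 0.4}

```text
time_s: 27.95
tcp_pos: [578.4, -5.6, 98.0]
eef_rot: [-0.104, 1.567, 0.104]
contact_force: [0.3, -0.4, -2.1]
grip_width: 45.8
```

>>> play_rows:
  increments:
    - {"x": 0.0015, "y": 0.0, "z": 0.0, "rx": 0.0, "ry": 0.0, "rz": 0.0, "jaw": 0.4}
    - {"x": 0.0, "y": 0.0, "z": 0.0, "rx": 0.0, "ry": 0.0, "rz": 0.0, "jaw": 0.4}

```text
time_s: 28.15
tcp_pos: [578.0, -5.5, 95.9]
eef_rot: [-0.104, 1.568, 0.104]
contact_force: [-0.3, 0.7, -1.8]
grip_width: 45.9
```

>>> play_rows:
  increments:
    - {"x": 0.0, "y": -0.001, "z": -0.0005, "rx": 0.0, "ry": 0.0, "rz": 0.0, "jaw": 0.4}
    - {"x": 0.0012, "y": 0.0, "z": 0.0, "rx": 0.0, "ry": 0.0, "rz": 0.0, "jaw": 0.4}
    - {"x": 0.0, "y": 0.0, "z": 0.0, "rx": 0.0, "ry": 0.0, "rz": 0.0, "jaw": 0.4}

```text
time_s: 28.45
tcp_pos: [577.8, -7.0, 95.2]
eef_rot: [-0.104, 1.568, 0.104]
contact_force: [-2.4, -1.5, 5.8]
grip_width: 45.7
```

Contact made; I'll release, rise, and head back for the round bottle.

>>> play_rows:
  increments:
    - {"x": 0.0, "y": 0.0, "z": 0.0, "rx": 0.0, "ry": 0.0, "rz": 0.0, "jaw": 1.0}
    - {"x": 0.0, "y": 0.0, "z": 0.0, "rx": 0.0, "ry": 0.0, "rz": 0.0, "jaw": 1.0}
    - {"x": 0.0, "y": 0.0, "z": 0.0, "rx": 0.0, "ry": 0.0, "rz": 0.0, "jaw": 1.0}
    - {"x": -0.03, "y": 0.0, "z": 0.0, "rx": 0.0, "ry": 0.0, "rz": 0.0, "jaw": 1.0}
    - {"x": -0.03, "y": 0.0, "z": 0.0, "rx": 0.0, "ry": 0.0, "rz": 0.0, "jaw": 1.0}
    - {"x": -0.03, "y": 0.0, "z": 0.0, "rx": 0.0, "ry": 0.0, "rz": 0.0, "jaw": 1.0}
    - {"x": -0.03, "y": 0.0, "z": 0.0, "rx": 0.0, "ry": 0.0, "rz": 0.0, "jaw": 1.0}
    - {"x": 0.0, "y": 0.0, "z": 0.0, "rx": 0.0, "ry": 0.0, "rz": 0.0, "jaw": 1.0}

```text
time_s: 29.25
tcp_pos: [579.8, -6.9, 218.5]
eef_rot: [-0.103, 1.562, 0.104]
contact_force: [0.1, 0.1, 0.5]
grip_width: 91.6
```

```bash
python3 - <<'E'
from marks import *
for c in ['scene','side','wrist']:
    info,im,d=snap(c); W=cloud(info,d); caps(W,d>0,[('square',577,-5)])
o=status.get_obs();print(o['tcp_pos'],o['grip_width'])
chain(((518.9,-328.7,215),-7,8))
E
```

```text
square 266 [580.5  -5.4 151.5] ((578.1838989257812, -6.039472579956055), 14.207135200500488)
square 155 [572.6  -9.  150.6] ((574.6019897460938, -6.181262493133545), 14.791203498840332)
square 1894 [577.   -3.4 153.2] ((577.2420043945312, -4.48599910736084), 14.025354385375977)
[577.11586332  -6.42810396 213.99929942] 91.79184997447626
8 rows: xyz [-0.0001 -0.0402 -0.0081] rxyz [ 0.0318 -0.0001 -0.    ] |step|mm 41.0
```

>>> play_rows:
  increments:
    - {"x": 0.0, "y": -0.0402, "z": -0.0081, "rx": 0.0318, "ry": 0.0, "rz": 0.0, "jaw": 1.0}
    - {"x": 0.0, "y": -0.0402, "z": -0.0081, "rx": 0.0318, "ry": 0.0, "rz": 0.0, "jaw": 1.0}
    - {"x": 0.0, "y": -0.0402, "z": -0.0081, "rx": 0.0318, "ry": 0.0, "rz": 0.0, "jaw": 1.0}
    - {"x": 0.0, "y": -0.0402, "z": -0.0081, "rx": 0.0318, "ry": 0.0, "rz": 0.0, "jaw": 1.0}
    - {"x": 0.0, "y": -0.0402, "z": -0.0081, "rx": 0.0318, "ry": 0.0, "rz": 0.0, "jaw": 1.0}
    - {"x": 0.0, "y": -0.0402, "z": -0.0081, "rx": 0.0318, "ry": 0.0, "rz": 0.0, "jaw": 1.0}
    - {"x": 0.0, "y": -0.0402, "z": -0.0081, "rx": 0.0318, "ry": 0.0, "rz": 0.0, "jaw": 1.0}
    - {"x": 0.0, "y": -0.0402, "z": -0.0081, "rx": 0.0318, "ry": 0.0, "rz": 0.0, "jaw": 1.0}

```text
time_s: 30.2
tcp_pos: [518.6, -329.7, 212.9]
eef_rot: [0.097, 1.571, -0.096]
contact_force: [1.6, -0.4, 0.6]
grip_width: 91.8
```

>>> play_rows:
  increments:
    - {"x": 0.0, "y": 0.0, "z": 0.0, "rx": 0.0, "ry": 0.0, "rz": 0.0, "jaw": 1.0}
    - {"x": 0.0, "y": 0.0, "z": 0.0, "rx": 0.0, "ry": 0.0, "rz": 0.0, "jaw": 1.0}
    - {"x": 0.0, "y": 0.0, "z": 0.0, "rx": 0.0, "ry": 0.0, "rz": 0.0, "jaw": 1.0}

```text
time_s: 30.5
tcp_pos: [519.8, -327.1, 213.4]
eef_rot: [0.096, 1.57, -0.094]
contact_force: [0.0, 0.2, 0.4]
grip_width: 91.8
```

```bash
python3 - <<'E'
from marks import *
info,im,d=snap('wrist'); W=cloud(info,d); caps(W,d>0,[('round',519,-329)])
o=status.get_obs();print(o['tcp_pos'],o['grip_width'])
chain(((518.9,-328.7,94),-7,4))
E
```

```text
round 1914 [ 519.5 -326.6  153.2] ((519.394287109375, -327.69281005859375), 13.881484031677246)
[ 520.12698529 -326.86265645  213.65068426] 91.9537227172916
4 rows: xyz [ 0.0299 -0.0005 -0.0002] rxyz [ 0.0006 -0.0003 -0.0003] |step|mm 29.9
```

>>> play_rows:
  increments:
    - {"x": 0.03, "y": -0.0005, "z": 0.0, "rx": 0.002, "ry": 0.0, "rz": 0.0, "jaw": 1.0}
    - {"x": 0.03, "y": 0.0, "z": 0.0, "rx": 0.0, "ry": 0.0, "rz": 0.0, "jaw": 1.0}
    - {"x": 0.03, "y": 0.0, "z": 0.0, "rx": 0.0, "ry": 0.0, "rz": 0.0, "jaw": 1.0}
    - {"x": 0.02, "y": 0.0, "z": 0.0, "rx": 0.0, "ry": 0.0, "rz": 0.0, "jaw": 1.0}
    - {"x": 0.009, "y": 0.0, "z": 0.0, "rx": 0.0, "ry": 0.0, "rz": 0.0, "jaw": 1.0}
    - {"x": 0.0, "y": 0.0, "z": 0.0, "rx": 0.0, "ry": 0.0, "rz": 0.0, "jaw": 1.0}
    - {"x": 0.0, "y": 0.0, "z": 0.0, "rx": 0.0, "ry": 0.0, "rz": 0.0, "jaw": 1.0}

```text
time_s: 31.25
tcp_pos: [520.3, -329.0, 96.3]
eef_rot: [0.097, 1.568, -0.097]
contact_force: [-0.2, 0.6, -0.4]
grip_width: 91.8
```

>>> play_rows:
  increments:
    - {"x": 0.0, "y": 0.0, "z": 0.0, "rx": 0.0, "ry": 0.0, "rz": 0.0, "jaw": 0.4}
    - {"x": 0.0, "y": 0.0, "z": 0.0, "rx": 0.0, "ry": 0.0, "rz": 0.0, "jaw": 0.4}
    - {"x": 0.0, "y": 0.0, "z": 0.0, "rx": 0.0, "ry": 0.0, "rz": 0.0, "jaw": 0.4}
    - {"x": 0.0, "y": 0.0, "z": 0.0, "rx": 0.0, "ry": 0.0, "rz": 0.0, "jaw": 0.4}
    - {"x": 0.0, "y": 0.0, "z": 0.0, "rx": 0.0, "ry": 0.0, "rz": 0.0, "jaw": 0.4}
    - {"x": 0.0, "y": 0.0, "z": 0.0, "rx": 0.0, "ry": 0.0, "rz": 0.0, "jaw": 0.4}
    - {"x": 0.0, "y": 0.0, "z": 0.0, "rx": 0.0, "ry": 0.0, "rz": 0.0, "jaw": 0.4}
    - {"x": 0.0, "y": 0.0, "z": 0.0, "rx": 0.0, "ry": 0.0, "rz": 0.0, "jaw": 0.4}
  grip_force: 20

```text
time_s: 32.05
tcp_pos: [519.5, -329.2, 95.5]
eef_rot: [0.098, 1.569, -0.097]
contact_force: [0.1, -0.7, 0.9]
grip_width: 47.1
```

```bash
python3 - <<'E'
from plan import *
o=status.get_obs();print(o['tcp_pos'],o['grip_width'])
p=o['tcp_pos']
chain(((p[0],p[1],p[2]+80),-7,3),((587.5,-80.5,p[2]+80),7.5,7))
E
```

```text
[ 519.47703454 -329.1651386    95.53877964] 47.11889462298325
3 rows: xyz [-0.0267  0.     -0.    ] rxyz [-0.0007 -0.     -0.    ] |step|mm 26.7
7 rows: xyz [0.     0.0357 0.0093] rxyz [-0.0362  0.      0.    ] |step|mm 36.9
```

>>> play_rows:
  increments:
    - {"x": -0.026, "y": 0.0, "z": 0.0, "rx": 0.0, "ry": 0.0, "rz": 0.0, "jaw": 0.4}
    - {"x": -0.026, "y": 0.0, "z": 0.0, "rx": 0.0, "ry": 0.0, "rz": 0.0, "jaw": 0.4}
    - {"x": -0.026, "y": 0.0, "z": 0.0, "rx": 0.0, "ry": 0.0, "rz": 0.0, "jaw": 0.4}
    - {"x": 0.0, "y": 0.0, "z": 0.0, "rx": 0.0, "ry": 0.0, "rz": 0.0, "jaw": 0.4}

```text
time_s: 32.45
tcp_pos: [521.0, -330.4, 176.5]
eef_rot: [0.096, 1.564, -0.099]
contact_force: [0.1, -0.8, -3.0]
grip_width: 47.4
```

>>> play_rows:
  increments:
    - {"x": 0.0, "y": 0.0356, "z": 0.0093, "rx": -0.0362, "ry": 0.0, "rz": 0.0, "jaw": 0.4}
    - {"x": 0.0, "y": 0.0356, "z": 0.0093, "rx": -0.0362, "ry": 0.0, "rz": 0.0, "jaw": 0.4}
    - {"x": 0.0, "y": 0.0356, "z": 0.0093, "rx": -0.0362, "ry": 0.0, "rz": 0.0, "jaw": 0.4}
    - {"x": 0.0, "y": 0.0356, "z": 0.0093, "rx": -0.0362, "ry": 0.0, "rz": 0.0, "jaw": 0.4}
    - {"x": 0.0, "y": 0.0356, "z": 0.0093, "rx": -0.0362, "ry": 0.0, "rz": 0.0, "jaw": 0.4}
    - {"x": 0.0, "y": 0.0356, "z": 0.0093, "rx": -0.0362, "ry": 0.0, "rz": 0.0, "jaw": 0.4}
    - {"x": 0.0, "y": 0.0356, "z": 0.0093, "rx": -0.0362, "ry": 0.0, "rz": 0.0, "jaw": 0.4}
    - {"x": 0.0, "y": 0.0, "z": 0.0, "rx": 0.0, "ry": 0.0, "rz": 0.0, "jaw": 0.4}

```text
time_s: 33.25
tcp_pos: [588.8, -73.9, 171.6]
eef_rot: [-0.106, 1.57, 0.113]
contact_force: [0.3, 0.7, -3.2]
grip_width: 47.0
```

>>> play_rows:
  increments:
    - {"x": 0.0, "y": 0.0, "z": 0.0, "rx": 0.0, "ry": 0.0, "rz": 0.0, "jaw": 0.4}
    - {"x": 0.0, "y": 0.0, "z": 0.0, "rx": 0.0, "ry": 0.0, "rz": 0.0, "jaw": 0.4}
    - {"x": 0.0, "y": 0.0, "z": 0.0, "rx": 0.0, "ry": 0.0, "rz": 0.0, "jaw": 0.4}

```text
time_s: 33.55
tcp_pos: [587.8, -83.1, 173.2]
eef_rot: [-0.1, 1.569, 0.099]
contact_force: [-0.7, -0.2, -1.7]
grip_width: 47.5
```

```bash
python3 - <<'E'
from plan import *
o=status.get_obs();print(o['tcp_pos'],o['grip_width'])
chain(((587.5,-81.2,98),7.5,4))
E
```

```text
[587.81869011 -83.12154129 173.16752192] 47.48429855466724
4 rows: xyz [ 0.0188  0.0005 -0.    ] rxyz [-0.001  -0.0002  0.0001] |step|mm 18.8
```

>>> play_rows:
  increments:
    - {"x": 0.02, "y": 0.001, "z": 0.0, "rx": 0.0, "ry": 0.0, "rz": 0.0, "jaw": 0.4}
    - {"x": 0.02, "y": 0.0, "z": 0.0, "rx": 0.0, "ry": 0.0, "rz": 0.0, "jaw": 0.4}
    - {"x": 0.02, "y": 0.0, "z": 0.0, "rx": 0.0, "ry": 0.0, "rz": 0.0, "jaw": 0.4}
    - {"x": 0.01, "y": 0.0, "z": 0.0, "rx": 0.0, "ry": 0.0, "rz": 0.0, "jaw": 0.4}
    - {"x": 0.004, "y": 0.0, "z": 0.0, "rx": 0.0, "ry": 0.0, "rz": 0.0, "jaw": 0.4}
    - {"x": 0.002, "y": 0.0, "z": 0.0, "rx": 0.0, "ry": 0.0, "rz": 0.0, "jaw": 0.4}
    - {"x": 0.0, "y": 0.0, "z": 0.0, "rx": 0.0, "ry": 0.0, "rz": 0.0, "jaw": 0.4}
    - {"x": 0.0, "y": 0.0, "z": 0.0, "rx": 0.0, "ry": 0.0, "rz": 0.0, "jaw": 0.4}

```text
time_s: 34.35
tcp_pos: [588.7, -80.8, 98.3]
eef_rot: [-0.102, 1.567, 0.101]
contact_force: [-0.6, 0.7, -2.5]
grip_width: 47.4
```

>>> play_rows:
  increments:
    - {"x": 0.0012, "y": 0.0, "z": 0.0, "rx": 0.0, "ry": 0.0, "rz": 0.0, "jaw": 0.4}
    - {"x": 0.0, "y": 0.0, "z": 0.0, "rx": 0.0, "ry": 0.0, "rz": 0.0, "jaw": 0.4}

```text
time_s: 34.55
tcp_pos: [588.4, -80.6, 96.6]
eef_rot: [-0.102, 1.568, 0.102]
contact_force: [0.6, -0.2, -3.9]
grip_width: 47.2
```

>>> play_rows:
  increments:
    - {"x": 0.0012, "y": -0.0005, "z": -0.0005, "rx": 0.0, "ry": 0.0, "rz": 0.0, "jaw": 0.4}
    - {"x": 0.0, "y": 0.0, "z": 0.0, "rx": 0.0, "ry": 0.0, "rz": 0.0, "jaw": 0.4}

```text
time_s: 34.75
tcp_pos: [588.1, -81.2, 95.5]
eef_rot: [-0.101, 1.568, 0.102]
contact_force: [-0.6, 1.2, 2.1]
grip_width: 47.4
```

Touching; I'll release and rise well clear.

>>> play_rows:
  increments:
    - {"x": 0.0003, "y": 0.0, "z": 0.0, "rx": 0.0, "ry": 0.0, "rz": 0.0, "jaw": 1.0}
    - {"x": 0.0, "y": 0.0, "z": 0.0, "rx": 0.0, "ry": 0.0, "rz": 0.0, "jaw": 1.0}
    - {"x": 0.0, "y": 0.0, "z": 0.0, "rx": 0.0, "ry": 0.0, "rz": 0.0, "jaw": 1.0}
    - {"x": -0.03, "y": 0.0, "z": 0.0, "rx": 0.0, "ry": 0.0, "rz": 0.0, "jaw": 1.0}
    - {"x": -0.03, "y": 0.0, "z": 0.0, "rx": 0.0, "ry": 0.0, "rz": 0.0, "jaw": 1.0}
    - {"x": -0.03, "y": 0.0, "z": 0.0, "rx": 0.0, "ry": 0.0, "rz": 0.0, "jaw": 1.0}
    - {"x": -0.04, "y": 0.0, "z": 0.0, "rx": 0.0, "ry": 0.0, "rz": 0.0, "jaw": 1.0}
    - {"x": 0.0, "y": 0.0, "z": 0.0, "rx": 0.0, "ry": 0.0, "rz": 0.0, "jaw": 1.0}

```text
time_s: 35.55
tcp_pos: [590.5, -82.1, 230.0]
eef_rot: [-0.102, 1.56, 0.1]
contact_force: [0.8, -0.0, -0.7]
grip_width: 91.7
```

>>> play_rows:
  increments:
    - {"x": 0.0, "y": -0.04, "z": 0.0, "rx": 0.0, "ry": 0.0, "rz": 0.0, "jaw": 1.0}
    - {"x": 0.0, "y": -0.03, "z": 0.0, "rx": 0.0, "ry": 0.0, "rz": 0.0, "jaw": 1.0}
    - {"x": 0.0, "y": 0.0, "z": 0.0, "rx": 0.0, "ry": 0.0, "rz": 0.0, "jaw": 1.0}
    - {"x": 0.0, "y": 0.0, "z": 0.0, "rx": 0.0, "ry": 0.0, "rz": 0.0, "jaw": 1.0}
    - {"x": 0.0, "y": 0.0, "z": 0.0, "rx": 0.0, "ry": 0.0, "rz": 0.0, "jaw": 1.0}
    - {"x": 0.0, "y": 0.0, "z": 0.0, "rx": 0.0, "ry": 0.0, "rz": 0.0, "jaw": 1.0}

```text
time_s: 36.15
tcp_pos: [596.8, -149.2, 224.5]
eef_rot: [-0.102, 1.569, 0.104]
contact_force: [0.2, 0.6, -0.6]
grip_width: 91.5
```

```bash
python3 - <<'E'
from marks import *
for c in ['scene','side','wrist']:
    info,im,d=snap(c,c+'9.png'); W=cloud(info,d); print(c);caps(W,d>0,[('square',577,-5),('round',588,-80)])
    if c!='wrist':
        for n in ['dish','vial','beaker']: print(n,[(np.round(x['xyz']).tolist(),round(x['confidence'],2)) for x in spotter.mark_of(c,n)][:1])
        m=(d>0)&(np.hypot(W[...,0]-488,W[...,1]-315)<32)&(W[...,2]>108)&(W[...,2]<122);P=W[m]; print('lid',cv2.minEnclosingCircle(P[:,:2].astype(np.float32)))
E
```

```text
scene
square 272 [580.2  -5.6 151.5] ((578.1080932617188, -6.492297172546387), 14.48043155670166)
round 260 [590.6 -80.4 151.6] ((588.5639038085938, -81.79411315917969), 14.946885108947754)
dish [([361.0, 22.0, -1.0], 0.75)]
vial [([760.0, -69.0, -2.0], 0.83)]
beaker [([768.0, 83.0, -3.0], 0.75)]
lid ((488.5976257324219, 312.0202331542969), 22.923913955688477)
side
square 153 [572.6  -8.5 150.6] ((575.5927124023438, -5.422971725463867), 15.54951000213623)
round 177 [583.1 -83.8 150.6] ((584.81494140625, -81.20152282714844), 14.140525817871094)
dish [([362.0, 21.0, -2.0], 0.67)]
vial [([759.0, -74.0, -4.0], 0.95)]
beaker [([764.0, 81.0, 1.0], 0.59)]
lid ((486.33782958984375, 313.2358093261719), 22.93284034729004)
wrist
square 56 [578.6 -18.2 147.7] ((578.728759765625, -17.302156448364258), 5.450224876403809)
round 2088 [587.6 -80.2 153.6] ((587.5944213867188, -80.43023681640625), 13.95700454711914)
```

View pics/side9.png

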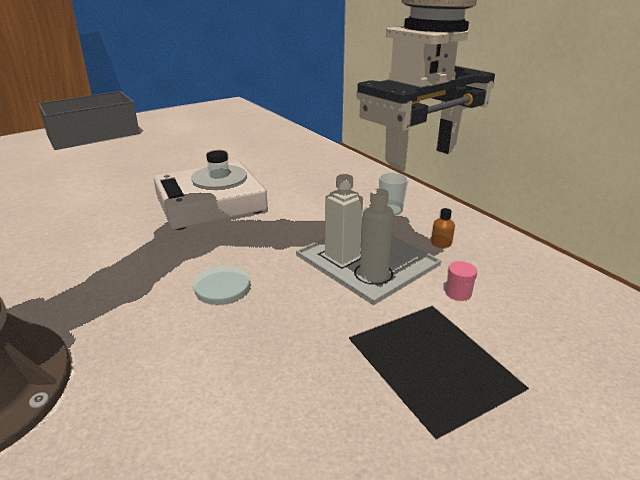

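View pics/wrist9.png

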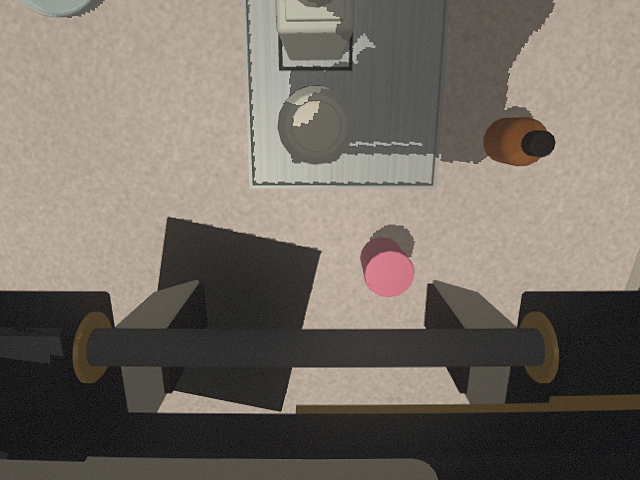

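The side view shows both bottles upright on their outlines at (343,225) and (376,240). The jar stands on the pan at (217,165), the bystanders are in place, and the arm is clear. I'm handing in.

```bash
python3 -c "
from workcell import r
print(r.finish_job())"
```

```text
the job is handed in; nothing more can be done
None
```

I handed the job in at about 36 s, with every step carried out. `finish_job` gives no verdict, so this rests on my own camera checks.

- **What I did:** I moved both bottles to the mat, set the black-lidded jar on the balance pan with a touch-down reading of about 4 N, and put each bottle back on its own outline.
- **Bottles:** both stand upright and released. In the wrist camera, the square bottle is within about 1 mm of its outline's centre and the round one is also about 1 mm off.
- **Jar:** it is about 1–2 mm from the pan's centre in both the scene and side cameras.
- **Bystanders:** the dish, vial and beaker are within about 5 mm of their starting positions, which is roughly how precise that reading is. The pink look-alike was not handled, and the arm is clear of everything.
- **Disagreements:** the scene and side cameras differ by 2–4 mm along x, well inside the tolerances. The last wrist picture showed only the edge of the square bottle's cap, so its 1 mm figure comes from the full wrist view right after I released it; the last scene and side views agree with that to about 2 mm.
- **Refused calls:** my first two move calls were refused for leaving out some keys; nothing moved.

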